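# Clear the roller plate and press on the axle caps

## Task

First clear the wood offcuts off the blue roller plate and put every one of them in the black scrap bin. Then fit each orange axle cap that is there, open end down, over a roller shaft and press it straight down, so that it drives the toothed push nut beneath it down the shaft until the nut is tight on the roller; leave the cap on. One cap to a shaft, any shaft will do, and if there are fewer caps a shaft is left as it is. Leave the steel die block and the white pot where they are.

Things in the scene. Friction and masses are not known exactly. Their poses are not given: they have to be found in the camera images.
- cap_a_mid (a point): orange axle cap, 56 mm diameter (44 at its top), 50 mm high, 0.1 kg, standing open end down. Its closed flat top may be pushed on. Its underside has a central bore, 42 mm deep with a rounded lead-in, a 1 mm clear fit round a 16 mm shaft. Point: its centre, 25 mm above the lower rim; z: up through the closed top. None if absent
- cap_b_mid (a point): orange axle cap, 56 mm diameter (44 at its top), 50 mm high, 0.1 kg, standing open end down. Its closed flat top may be pushed on. Its underside has a central bore, 42 mm deep with a rounded lead-in, a 1 mm clear fit round a 16 mm shaft. Point: its centre, 25 mm above the lower rim; z: up through the closed top. None if absent
- cap_c_mid (a point): orange axle cap, 56 mm diameter (44 at its top), 50 mm high, 0.1 kg, standing open end down. Its closed flat top may be pushed on. Its underside has a central bore, 42 mm deep with a rounded lead-in, a 1 mm clear fit round a 16 mm shaft. Point: its centre, 25 mm above the lower rim; z: up through the closed top. None if absent
- seat_0 (a point): centre of the top face of the left grey roller (72 mm diameter, 36 mm high, fixed to the blue plate). A plain steel shaft, 16 mm diameter, round-tipped, stands 40 mm above this point. Part-way up it is a push nut, 3 mm thick. A cap fully home rests on its nut, which lies on this face: the cap's centre is then 28 mm above this point. Rollers are 125 mm apart along the plate's y axis
- seat_1 (a point): centre of the top face of the middle grey roller (72 mm diameter, 36 mm high, fixed to the blue plate). A plain steel shaft, 16 mm diameter, round-tipped, stands 40 mm above this point. Part-way up it is a push nut, 3 mm thick. A cap fully home rests on its nut, which lies on this face: the cap's centre is then 28 mm above this point. Rollers are 125 mm apart along the plate's y axis
- seat_2 (a point): centre of the top face of the right grey roller (72 mm diameter, 36 mm high, fixed to the blue plate). A plain steel shaft, 16 mm diameter, round-tipped, stands 40 mm above this point. Part-way up it is a push nut, 3 mm thick. A cap fully home rests on its nut, which lies on this face: the cap's centre is then 28 mm above this point. Rollers are 125 mm apart along the plate's y axis
- nut_0 (a joint): toothed push nut on the left roller's shaft: a brass-coloured disc, 42 mm diameter, 3 mm thick, just started on the shaft. Reading: how far it has been pushed down (m), from 0 (18 mm above the roller) to 0.018 (tight on the roller, fully home). Its teeth hold it: it moves only when pressed with more than about 12 N
- nut_1 (a joint): toothed push nut on the middle roller's shaft: a brass-coloured disc, 42 mm diameter, 3 mm thick, just started on the shaft. Reading: how far it has been pushed down (m), from 0 (18 mm above the roller) to 0.018 (tight on the roller, fully home). Its teeth hold it: it moves only when pressed with more than about 12 N
- nut_2 (a joint): toothed push nut on the right roller's shaft: a brass-coloured disc, 42 mm diameter, 3 mm thick, just started on the shaft. Reading: how far it has been pushed down (m), from 0 (18 mm above the roller) to 0.018 (tight on the roller, fully home). Its teeth hold it: it moves only when pressed with more than about 12 N
- plate_mid (a point): middle of the top face of the blue roller plate, fixed to the bench, 260 mm (x) by 370 mm (y), 12 mm thick, a lip 7 mm high along its far edge; the rollers stand 60 mm towards +x of this point, the offcuts on the half towards -x. Axes: the plate's
- offcut_a_mid (a point): brown timber offcut, a block 60 mm wide (x axis), 110 mm long (y axis), 36 mm high (z axis), about 0.2 kg, lying on the near half of the roller plate. Point: its centre. None if absent
- offcut_b_mid (a point): brown timber offcut, a block 60 mm wide (x axis), 110 mm long (y axis), 36 mm high (z axis), about 0.2 kg, lying on the near half of the roller plate. Point: its centre. None if absent
- offcut_c_mid (a point): brown timber offcut, a block 60 mm wide (x axis), 110 mm long (y axis), 36 mm high (z axis), about 0.2 kg, lying on the near half of the roller plate. Point: its centre. None if absent
- bin_mid (a point): centre of the inner floor of the black open scrap bin, fixed to the bench, 200 x 200 mm outside, 100 mm high, walls 5 mm thick; the floor is 5 mm above the bench. Axes: along its sides
- white_pot: white plastic pot with lid, 73 mm wide, 69 mm high, behind the plate; origin under its base. Not part of the job
- die: grey steel die block, 37 x 36 mm, 56 mm high, 0.22 kg, standing among the caps; origin under its base. Not part of the job

How it is judged (in metres and radians):
On the way, in this order (a step that is already met when the one before it is completed fails the run):
1. every offcut lies in the scrap bin (x of offcut_a_mid in the frame of bin_mid between -0.1 and 0.1 m and y of offcut_a_mid in the frame of bin_mid between -0.1 and 0.1 m and z of each of offcut_a_mid, offcut_b_mid, offcut_c_mid in the frame of bin_mid below 0.105 m and x of offcut_b_mid in the frame of bin_mid between -0.1 and 0.1 m and y of offcut_b_mid in the frame of bin_mid between -0.1 and 0.1 m and x of offcut_c_mid in the frame of bin_mid between -0.1 and 0.1 m and y of offcut_c_mid in the frame of bin_mid between -0.1 and 0.1 m), for 0.3 s.
2. every cap is on a shaft and has driven the push nut under it fully home (((horizontal distance between cap_a_mid and seat_0 below 0.005 m and z of cap_a_mid in the frame of seat_0 below 0.0305 m and value of joint nut_0 above 0.0155 m) or (horizontal distance between cap_a_mid and seat_1 below 0.005 m and z of cap_a_mid in the frame of seat_1 below 0.0305 m and value of joint nut_1 above 0.0155 m) or (horizontal distance between cap_a_mid and seat_2 below 0.005 m and z of cap_a_mid in the frame of seat_2 below 0.0305 m and value of joint nut_2 above 0.0155 m)) and angle between each of cap_a_mid, cap_b_mid, cap_c_mid's own z axis and vertical below 0.1 rad and ((horizontal distance between cap_b_mid and seat_0 below 0.005 m and z of cap_b_mid in the frame of seat_0 below 0.0305 m and value of joint nut_0 above 0.0155 m) or (horizontal distance between cap_b_mid and seat_1 below 0.005 m and z of cap_b_mid in the frame of seat_1 below 0.0305 m and value of joint nut_1 above 0.0155 m) or (horizontal distance between cap_b_mid and seat_2 below 0.005 m and z of cap_b_mid in the frame of seat_2 below 0.0305 m and value of joint nut_2 above 0.0155 m)) and ((horizontal distance between cap_c_mid and seat_0 below 0.005 m and z of cap_c_mid in the frame of seat_0 below 0.0305 m and value of joint nut_0 above 0.0155 m) or (horizontal distance between cap_c_mid and seat_1 below 0.005 m and z of cap_c_mid in the frame of seat_1 below 0.0305 m and value of joint nut_1 above 0.0155 m) or (horizontal distance between cap_c_mid and seat_2 below 0.005 m and z of cap_c_mid in the frame of seat_2 below 0.0305 m and value of joint nut_2 above 0.0155 m))), for 0.2 s.
At the end, for the whole second after the job is handed in: Every offcut lies in the scrap bin (centre inside the walls, not above the rim); every cap is upright (6 degrees) on a shaft of its own, centred within 5 mm, and rests within 2.5 mm of fully home on a push nut driven to within 2.5 mm of the roller; all released and at rest (all of step 1 and all of step 2 and linear speed of each of cap_a, cap_b, cap_c, offcut_a, offcut_b, offcut_c below 0.03 m/s); the robot touches nothing.
It fails at once if the die block or the white pot is knocked aside (more than 30 mm) or over (distance of any of die, white_pot from where it was at the start of the episode above 0.03 m or angle between any of die, white_pot's own z axis and vertical above 0.6 rad).
Of offcut_a, offcut_b, offcut_c only 2 to 3 are there at a start; the rules pass over those that are not, and their reading is None.
Of cap_a, cap_b, cap_c only 2 to 3 are there at a start; the rules pass over those that are not, and their reading is None.
At some moment in a run one of cap_a, cap_b, cap_c, offcut_a, offcut_b, offcut_c may be knocked a few centimetres aside while the robot is not near it.
Once in a run the grip may slacken for a moment while it holds something.
It also fails if it takes over 210 s, if anything falls off the work surface, if the arm or the gripper's body presses on something with over 40 N, if the wrist force passes 120 N, or if a joint passes its speed limit or range.

## Robot

A 6-joint arm with a two-finger parallel gripper is mounted at the origin on a cart in front of the work surface, level with it; the furniture and walls round the work are solid. World frame = base frame: x ahead of the robot, y to its left, z up, the work surface at z = 0. Lengths are in mm, angles in degrees, forces in N, time in s.
With the tool pointing down it reaches from about 350 to 850 mm from the base axis. Payload 8.1 kg.
Tool frame: the origin (TCP) lies at the very end of the fingers, on their centre line; the grasp point (between the pads) lies 19 mm behind it; z points along the fingers, y is the direction in which the jaws open and shut (so a half turn about z gives the same grasp; the last joint's range is limited). The gripper opens to 85 mm and grips with 20 to 120 N. Pads are 22 mm wide; open, the fingers measure 114 mm over their backs; the gripper's body (76 mm by 85 mm) begins 54 mm behind the grasp point. The pads swing forward as they close: fully open they stand 13 mm farther back than shut.
Start: joints at [71.31, 7.471, 85.268, -0, 87.261, -4.893], TCP at [143.065, 582.699, 231.292] pointing down, gripper open.
Joint ranges: [-169.43, 169.43], [-51.17, 129.36], [1.28, 143.12], [-76.62, 256.62], [0, 156.53], [-152.29, 152.29]. Speed limits (degrees/s): [136.94, 136.94, 159.86, 180, 180, 180].

## Interface

Orientations are given as [roll, pitch, yaw] about the fixed x, y, z axes, in that order (R = Rz(yaw) Ry(pitch) Rx(roll)).
In Python, from bench import r gives the robot as it stands.
- The arm moves only by the shell command python3 -m jog 'ROWS' [OPENING] [FORCE]. ROWS is JSON, a list of rows, each a list of 6 numbers: the shift along the tool's x, y, z normalised to -1 to 1, where 1 is 0.25 m, then the turn, a rotation vector about the tool's x, y, z normalised to -1 to 1, where 1 is pi rad. In form: [[x, y, z, ax, ay, az], ...]. A call has 1 to 10 rows; each row is the pose to reach, as a shift and turn from the pose commanded when the call began, along the tool's axes at that moment, turning the shorter way round; what a row does not reach only later rows make up. A row lasts 1/10 s, in which the tool goes at most 50 mm and 8.59 degrees, less where a joint would pass 70% of its speed; a pose out of reach is approached as far as the arm can. A call with a number of a shift or a turn outside -1 to 1 is refused whole. A call with a gripper value outside its range is refused whole. OPENING is the opening, from 0 (shut) to 1 (fully open), set as the call begins (- or left out, the last holds). The fingers move at their own pace and stop on an object; FORCE is the grip in N (left out, the last holds). Time passes only in rows, so rows that repeat a pose let the fingers close. It gives the time, the measured TCP pose, the force and the opening at its end, in the units of the state.
- r.sense(): the state, without advancing time (a new reading comes with each control period).
- r.snapshot(name): name is "side" or "top"; returns a dict with "pixels" (384x512x3 uint8, red, green, blue), "intrinsics" (3x3 intrinsics, pixels), "extrinsics" (4x4, takes a point from camera to world coordinates). Camera axes: x right, y down, z forward; pixel columns grow to the right and rows downward; lengths in mm; the calibration is good to about 2 mm. A picture is of the moment at which its call begins. There is no depth.
- r.hand_in(): hands the job in, once; it reports no verdict.
The state is a dict: "time": time; "joint_pos": joint angles; "qd": joint speeds; "joint_efforts": joint torques, N m; "tool_pos": TCP position; "tcp_rot": TCP orientation; "ft_force": force on the tool from outside, world axes, zero at the start; "wrist_torque": the same for the moment, N m; "finger_gap": finger opening in mm.
Only numpy, scipy, OpenCV 4.12 (cv2) and the standard library are available. Lean on these libraries where they do the work, as an engineer would, in place of code of your own. Each camera call takes 0.05 s, during which the arm holds its last target.

## Working session

There is one attempt and no reset: what is moved stays moved. The work goes in short steps, Python scripts to look and compute and a shell command to move; the robot and the scene stay as the last step left them, time stands still between calls to the robot, and variables do not carry over. Pictures are saved under pics/ and viewed, and the job is handed in when it is done.

```bash
ls; mkdir -p pics
python3 - <<'E'
from bench import r
import cv2
s=r.sense(); print(s)
for n in("side","top"):
    d=r.snapshot(n); cv2.imwrite(f"pics/{n}0.png",d["pixels"][:,:,::-1]); print(n,d["intrinsics"].round(1).tolist(),d["extrinsics"].round(4).tolist())
E
```

```text
pics
{'time': 0.0, 'joint_pos': array([ 7.13083739e+01,  7.51488557e+00,  8.53290941e+01,  2.70118676e-03,
        8.72610071e+01, -4.89291369e+00]), 'qd': array([-0.04598574,  0.04925275,  0.02922696,  0.0783408 , -0.05247977,
       -0.04809537]), 'joint_efforts': array([-2.47093965e-03, -5.69443882e+01, -5.00512934e+01, -7.07739036e-04,
        1.61900301e-02,  4.60986462e-05]), 'tool_pos': array([142.89267445, 582.17815639, 230.24852024]), 'tcp_rot': array([-1.79895626e+02, -1.16427383e-02,  1.66201145e+02]), 'ft_force': array([ 0.33466096,  1.15996854, -0.44501747]), 'wrist_torque': array([-0.01855554,  0.03408729,  0.04229261]), 'finger_gap': 85.08330864778014}
side [[352.9, 0.0, 260.0], [0.0, 352.9, 193.4], [0.0, 0.0, 1.0]] [[0.8594, -0.3012, 0.4132, 136.07], [-0.5113, -0.5131, 0.6894, -766.5568], [0.0044, -0.8037, -0.595, 726.9373], [0.0, 0.0, 0.0, 1.0]]
top [[407.3, 0.0, 249.8], [0.0, 407.3, 196.7], [0.0, 0.0, 1.0]] [[-0.0055, -0.9983, 0.0584, 494.4876], [-0.9999, 0.0063, 0.013, -11.4187], [-0.0134, -0.0584, -0.9982, 1645.1924], [0.0, 0.0, 0.0, 1.0]]
```

View pics/side0.png

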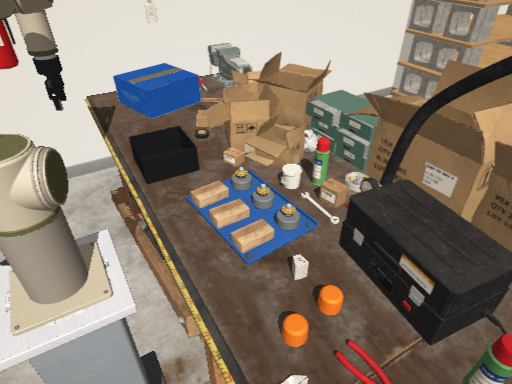

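View pics/top0.png

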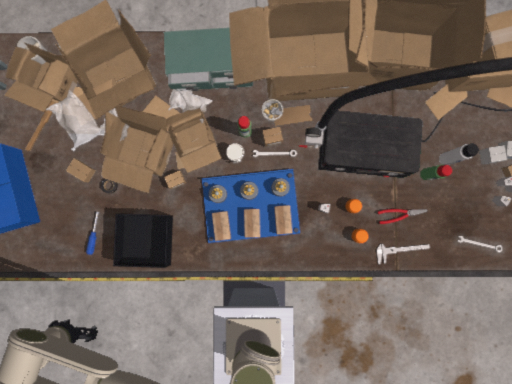

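The side view shows the bin at (165,155), three offcuts at (210,193), (229,212) and (253,235), the rollers behind them, the die at (300,267) and two caps at (330,300) and (295,330). I'll enlarge the top view to measure.

```bash
cat > h.py <<'E'
import numpy as np, cv2, sys
from bench import r
def snap(n,crop=None,name=None,sc=4):
    d=r.snapshot(n); p=d["pixels"][:,:,::-1]
    if name:
        x0,y0,x1,y1=crop
        c=cv2.resize(p[y0:y1,x0:x1],None,fx=sc,fy=sc,interpolation=cv2.INTER_CUBIC)
        for x in range((x0//10+1)*10,x1,10):
            cv2.line(c,((x-x0)*sc,0),((x-x0)*sc,6 if x%50 else 14),(255,255,255),1)
            if x%20==0: cv2.putText(c,str(x),((x-x0)*sc-10,18),0,.35,(0,255,255),1)
        for y in range((y0//10+1)*10,y1,10):
            cv2.line(c,(0,(y-y0)*sc),(6,(y-y0)*sc),(255,255,255),1)
            if y%20==0: cv2.putText(c,str(y),(8,(y-y0)*sc+4),0,.35,(0,255,255),1)
        cv2.imwrite("pics/"+name,c)
    return d
def w(d,u,v,z):
    K,E=d["intrinsics"],d["extrinsics"]
    ray=E[:3,:3]@np.linalg.solve(K,[u,v,1.]); o=E[:3,3]
    return (o+ray*(z-o[2])/ray[2]).round(1)
def px(d,P):
    K,E=d["intrinsics"],d["extrinsics"]
    c=E[:3,:3].T@(np.array(P,float)-E[:3,3]); q=K@c; return (q[:2]/q[2]).round(1)
E
python3 - <<'E'
from h import *
snap("top",(100,160,300,280),"t1.png",4)
snap("top",(290,180,440,270),"t2.png",5)
d=snap("side",(180,150,330,270),"s1.png",5)
E
```

```text
(no output)
```

View pics/t1.png

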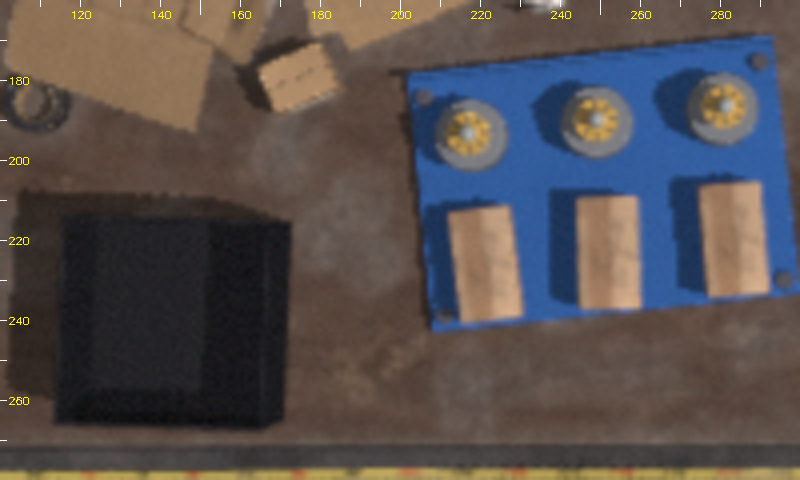

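View pics/t2.png

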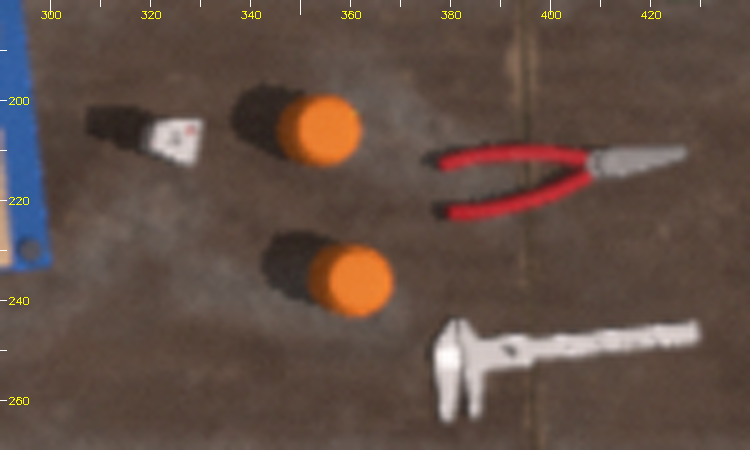

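View pics/s1.png

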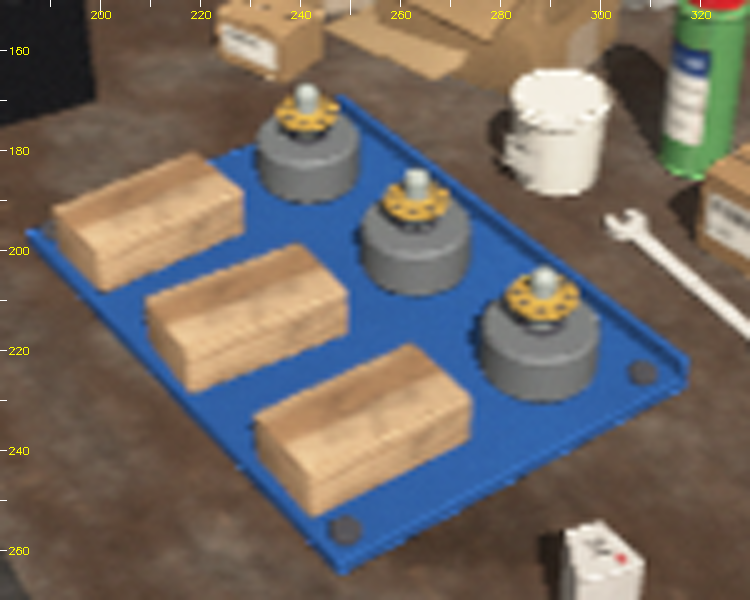

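The enlarged views show three offcuts, tops centred near top (221,226), (252,223) and (283.5,220). The shaft tips are at top (217,193), (249,189.5) and (281,186), and the two caps at top (355,206) and (361,236). Next I'll work out positions.

Run:
```python
from h import *
t=r.snapshot("top"); s=r.snapshot("side")
print("tips top",[w(t,*p,86)[:2] for p in[(217,193),(249,189.5),(281,186)]])
print("tips side",[w(s,*p,86)[:2] for p in[(241.4,168.8),(263.2,185.8),(288.6,205)]])
for n,c in dict(A=[(211.8,213),(227.5,211.3),(231,238),(215.2,240.5)],B=[(244,209.2),(259.5,208.5),(260,237),(245,237.7)],C=[(274.8,206.2),(290,205.2),(292.2,233),(277,234.2)]).items():
    P=np.array([w(t,*p,48)[:2] for p in c]); print(n,P.tolist(),P.mean(0), cv2.minAreaRect(P.astype(np.float32)))
# side top-face corners crop/5+off
f=lambda x,y:(180+x/5,150+y/5)
for n,c in dict(A=[(52,208),(194,153),(243,191),(105,247)],B=[(147,297),(299,243),(347,287),(192,346)],C=[(254,412),(410,344),(470,397),(314,465)]).items():
    P=np.array([w(s,*f(*p),48)[:2] for p in c]); print(n,"side",P.tolist(),P.mean(0),cv2.minAreaRect(P.astype(np.float32)))
g=lambda x,y:(290+x/5,180+y/5)
print("caps top",[w(t,*g(*p),50)[:2] for p in[(327,129),(359,281)]], "die", w(t,*g(180,140),56))
f2=lambda x,y:(100+x/4,160+y/4)
print("bin", [w(t,*f2(*p),100)[:2] for p in[(62,216),(291,222),(283,428),(54,424)]])
print("plate", [w(t,*f2(*p),12)[:2] for p in[(405,73),(773,37),(799,293),(433,332)]])
```

```text
tips top [array([600.7, 134.7]), array([613.4,  11.7]), array([ 626.1, -111.2])]
tips side [array([598.4, 127.5]), array([610.5,   5.5]), array([ 624.2, -115.3])]
A [[524.8, 158.7], [531.1, 97.1], [426.7, 83.6], [417.3, 145.4]] [474.975 121.2  ] ((474.88616943359375, 121.04312896728516), (108.31962585449219, 62.4865608215332), 7.0528483390808105)
B [[539.0, 32.3], [541.3, -28.5], [430.1, -29.7], [427.6, 28.9]] [484.5    0.75] ((484.449951171875, 0.20000076293945312), (111.89598083496094, 60.841861724853516), 1.7481614351272583)
C [[550.0, -88.5], [553.6, -148.1], [445.0, -155.4], [440.6, -96.1]] [ 497.3   -122.025] ((497.368896484375, -122.08133697509766), (109.66366577148438, 59.70619583129883), 3.973942995071411)
A side [[417.5, 143.1], [524.3, 153.8], [533.1, 97.3], [430.7, 87.1]] [476.4   120.325] ((475.29998779296875, 120.20001220703125), (110.45841979980469, 57.0958137512207), 5.721214771270752)
B side [[432.9, 27.7], [538.2, 28.7], [542.7, -25.5], [436.9, -27.5]] [487.675   0.85 ] ((487.7999572753906, 1.1000003814697266), (108.77490997314453, 55.265743255615234), 1.082966923713684)
C side [[442.5, -96.7], [548.4, -91.0], [554.0, -147.9], [451.5, -150.9]] [ 499.1   -121.625] ((498.25, -122.29998779296875), (108.58702850341797, 57.11873245239258), 3.080933094024658)
caps top [array([ 549.6, -403. ]), array([ 431.3, -425.3])] die [ 541.5 -287.3   56. ]
bin [array([522.1, 520.4]), array([515.2, 301.8]), array([321.1, 308.3]), array([325.8, 525.3])]
plate [array([665.8, 205.2]), array([ 699.7, -165.9]), array([ 442.7, -188.8]), array([405.8, 176.8])]
```

The two cameras agree to within a few mm. The offcuts' long side lies along world x, so I'll grasp them across y. First I'll write a small calculator for the rows.

```bash
cat > go.py <<'E'
import sys,numpy as np
from bench import r
from scipy.spatial.transform import Rotation as Ro
s=r.sense(); p=s["tool_pos"]; R=Ro.from_euler('xyz',s["tcp_rot"],degrees=True)
x,y,z,yaw=map(float,sys.argv[1:5])
d=np.array([x,y,z])-p; T=Ro.from_euler('xyz',[180,0,yaw],degrees=True)
v=(R.inv()*T).as_rotvec()/np.pi
print("shift",(R.inv().apply(d)/250).round(4),"rot",v.round(4),"dist",np.linalg.norm(d).round(),"deg",(np.linalg.norm(v)*180).round(1))
print("t",s["time"],"pos",p.round(1),"rot",s["tcp_rot"].round(2),"F",s["ft_force"].round(1),"gap",round(s["finger_gap"],1))
E
python3 go.py 475 121 110 186.5
```

```text
shift [-1.7299 -1.4762  0.4847] rot [-1.000e-04 -0.000e+00 -1.128e-01] dist 581.0 deg 20.3
t 0.35 pos [143.  582.6 231.1] rot [-179.98   -0.    166.2 ] F [ 1.   0.4 -0. ] gap 85.3
```

```bash
python3 -m jog '[[-0.2,-0.17,0,0,0,0],[-0.4,-0.34,0,0,0,-0.03],[-0.6,-0.51,0,0,0,-0.06],[-0.8,-0.68,0,0,0,-0.09],[-0.98,-0.83,0,0,0,-0.113],[-0.98,-0.83,0,0,0,-0.113],[-0.98,-0.83,0,0,0,-0.113]]' 1; python3 go.py 475 121 110 186.5
```

```text
time: 1.05
tool_pos: [333.4, 319.7, 231.5]
tcp_rot: [-180.0, 0.1, -173.6]
ft_force: [-0.4, 1.0, 0.6]
finger_gap: 85.5
shift [-0.4738 -0.8528  0.4872] rot [-0.0002  0.0004 -0.0006] dist 273.0 deg 0.1
t 1.05 pos [333.4 319.7 231.5] rot [-1.7996e+02  6.0000e-02 -1.7360e+02] F [-0.4  1.   0.6] gap 85.5
```

```bash
python3 -m jog '[[-0.1,-0.17,0.05,0,0,0],[-0.2,-0.34,0.12,0,0,0],[-0.3,-0.51,0.2,0,0,0],[-0.38,-0.68,0.3,0,0,0],[-0.44,-0.8,0.4,0,0,0],[-0.474,-0.853,0.487,0,0,0],[-0.474,-0.853,0.487,0,0,0],[-0.474,-0.853,0.487,0,0,0]]'; python3 go.py 475 121 13 186.5
python3 - <<'E'
from h import *
d=snap("side",(150,110,300,230),"s2.png",5)
E
```

```text
time: 1.85
tool_pos: [473.1, 124.4, 109.5]
tcp_rot: [180.0, -0.1, -173.5]
ft_force: [-0.2, 0.6, -0.8]
finger_gap: 85.7
shift [-0.0066 -0.0145  0.3859] rot [ 0.0001 -0.0004 -0.0001] dist 97.0 deg 0.1
t 1.85 pos [473.1 124.4 109.5] rot [ 1.7998e+02 -8.0000e-02 -1.7352e+02] F [-0.2  0.6 -0.8] gap 85.7
```

View pics/s2.png

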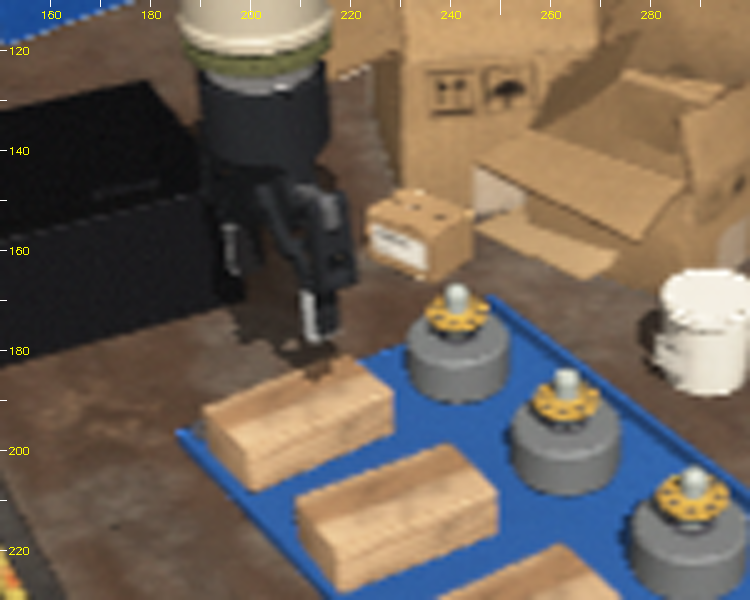

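The gripper hovers over offcut A with its near finger tip at (214,177), jaws straddling in y. I'll descend and grip.

```bash
python3 -m jog '[[-0.005,-0.006,0.1,0,0,0],[-0.005,-0.006,0.2,0,0,0],[-0.005,-0.006,0.3,0,0,0],[-0.005,-0.006,0.36,0,0,0],[-0.005,-0.006,0.386,0,0,0],[-0.005,-0.006,0.386,0,0,0],[-0.005,-0.006,0.386,0,0,0]]'; python3 -m jog '[[0,0,0,0,0,0],[0,0,0,0,0,0],[0,0,0,0,0,0],[0,0,0,0,0,0],[0,0,0,0,0,0],[0,0,0,0,0,0],[0,0,0,0,0,0],[0,0,0,0,0,0]]' 0 60; python3 go.py 475 121 150 186.5
```

```text
time: 2.6
tool_pos: [476.0, 123.8, 14.6]
tcp_rot: [180.0, 0.1, -173.4]
ft_force: [0.0, 0.1, 0.7]
finger_gap: 85.3
time: 3.4
tool_pos: [476.1, 123.3, 14.5]
tcp_rot: [180.0, 0.1, -173.5]
ft_force: [-1.0, 0.5, 6.4]
finger_gap: 59.1
shift [ 0.0043 -0.0084 -0.5421] rot [0.0001 0.0007 0.0002] dist 136.0 deg 0.1
t 3.4 pos [476.1 123.3  14.5] rot [ 1.7999e+02  1.3000e-01 -1.7346e+02] F [-1.   0.5  6.4] gap 59.1
```

The grip holds at 59 mm. I'll lift it, and check the bin position in the side view.

```bash
python3 -m jog '[[0,0,-0.1,0,0,0],[0,0,-0.25,0,0,0],[0,0,-0.4,0,0,0],[0,0,-0.55,0,0,0],[0,0,-0.65,0,0,0],[0,0,-0.65,0,0,0]]'
python3 - <<'E'
from h import *
d=snap("side",(110,110,260,230),"s3.png",5)
d=snap("top",(100,190,250,280),"t3.png",5)
E
```

```text
time: 4.0
tool_pos: [477.7, 123.4, 180.4]
tcp_rot: [180.0, 0.5, -173.5]
ft_force: [0.3, -0.1, -1.6]
finger_gap: 59.3
```

View pics/s3.png

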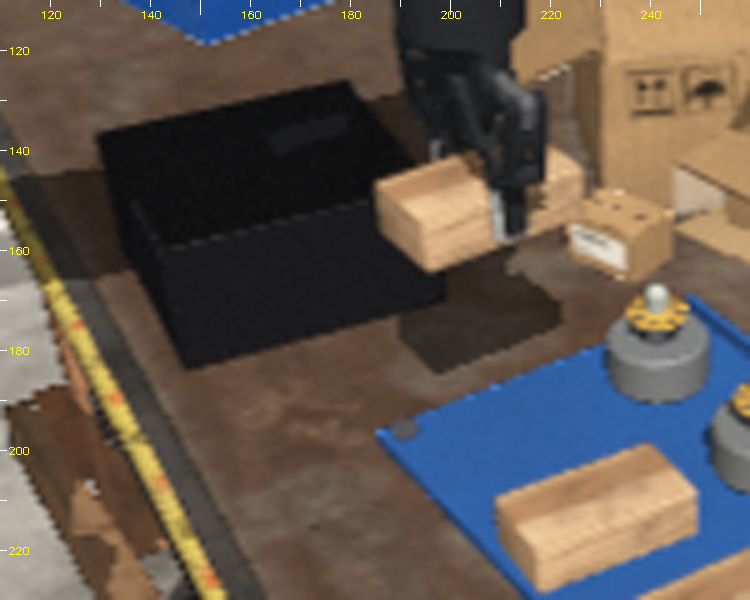

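View pics/t3.png

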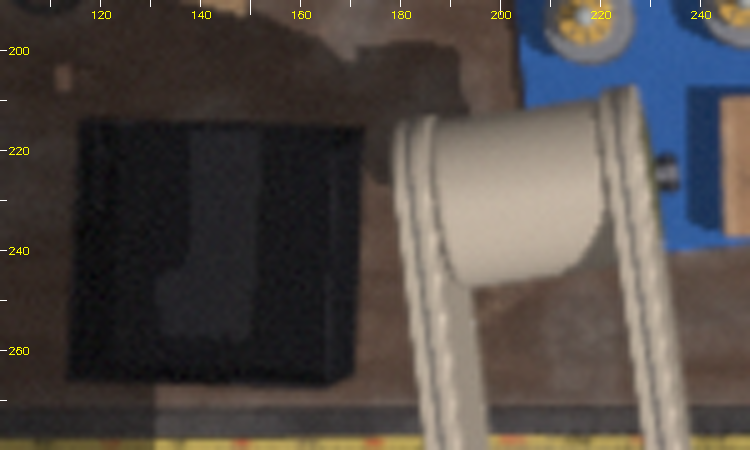

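The offcut hangs level in the gripper. The bin rim shows in the side view from about (129.5,136.5) to (180,126.5), with its near edge at (143,160) to (190,150).

```bash
python3 - <<'E'
from h import *
t=r.snapshot("top"); s=r.snapshot("side")
print(w(t,141,240.4,100))
for p in [(129.5,136.5),(180,126.5),(143.5,159.5)]: print(w(s,*p,100))
for p in [(148,183.5),(198.5,170)]: print(w(s,*p,0))
E
python3 go.py 418 455 180 180
```

```text
[421.6 421.9 100. ]
[329.3 523.9 100. ]
[525.4 509.1 100. ]
[327.4 329.2 100. ]
[324.7 330.6   0. ]
[515.9 322.4   0. ]
shift [ 0.0702  1.3455 -0.0262] rot [-0.0001 -0.001   0.0363] dist 337.0 deg 6.5
t 4.2 pos [473.7 122.8 173.4] rot [-179.99   -0.18 -173.46] F [-0.2 -0.8 -1.4] gap 59.0
```

```bash
python3 -m jog '[[0,0.15,0,0,0,0.01],[0.01,0.32,0,0,0,0.02],[0.02,0.5,0,0,0,0.03],[0.03,0.7,0,0,0,0.05],[0.04,0.85,0,0,0,0.053],[0.05,0.95,0,0,0,0.053],[0.05,1,0,0,0,0.053],[0.05,1,0,0,0,0.053]]'; python3 go.py 423 457 24 177
```

```text
time: 5.0
tool_pos: [432.8, 370.6, 173.5]
tcp_rot: [-179.9, -0.1, 177.1]
ft_force: [-1.2, -0.4, -2.4]
finger_gap: 59.0
shift [0.0551 0.3445 0.5975] rot [-0.0006 -0.0008  0.0007] dist 173.0 deg 0.2
t 5.0 pos [432.8 370.6 173.5] rot [-1.7989e+02 -1.5000e-01  1.7712e+02] F [-1.2 -0.4 -2.4] gap 59.0
```

```bash
python3 -m jog '[[0.03,0.15,0,0,0,0],[0.055,0.3,0,0,0,0],[0.055,0.344,0,0,0,0],[0.055,0.344,0.08,0,0,0],[0.055,0.344,0.2,0,0,0],[0.055,0.344,0.35,0,0,0],[0.055,0.344,0.5,0,0,0],[0.055,0.344,0.58,0,0,0],[0.055,0.344,0.6,0,0,0],[0.055,0.344,0.6,0,0,0]]'; python3 go.py 423 457 20 177
```

```text
time: 6.0
tool_pos: [424.8, 454.9, 24.5]
tcp_rot: [-179.9, -0.1, 176.9]
ft_force: [-0.3, 0.9, -1.5]
finger_gap: 59.2
shift [0.0075 0.0081 0.018 ] rot [-0.0007 -0.0005 -0.0003] dist 5.0 deg 0.2
t 6.0 pos [424.8 454.9  24.5] rot [-1.7988e+02 -9.0000e-02  1.7694e+02] F [-0.3  0.9 -1.5] gap 59.2
```

```bash
python3 -m jog '[[0,0,0.03,0,0,0],[0,0,0.03,0,0,0],[0,0,0.03,0,0,0]]'; python3 -m jog '[[0,0,0,0,0,0],[0,0,0,0,0,0],[0,0,0,0,0,0],[0,0,-0.1,0,0,0],[0,0,-0.25,0,0,0],[0,0,-0.4,0,0,0],[0,0,-0.55,0,0,0],[0,0,-0.65,0,0,0],[0,0,-0.65,0,0,0]]' 0.82; python3 go.py 485 1 180 181.5
```

```text
time: 6.3
tool_pos: [425.8, 456.3, 19.2]
tcp_rot: [180.0, 0.1, 177.0]
ft_force: [1.5, -6.2, -2.3]
finger_gap: 58.8
time: 7.2
tool_pos: [427.6, 459.6, 188.7]
tcp_rot: [179.5, 0.5, 177.0]
ft_force: [1.1, 0.4, 1.4]
finger_gap: 70.0
shift [-0.3241 -1.8204  0.0206] rot [ 0.0029  0.0029 -0.0249] dist 462.0 deg 4.5
t 7.2 pos [427.6 459.6 188.7] rot [179.46   0.5  177.02] F [1.1 0.4 1.4] gap 70.0
```

```bash
python3 -m jog '[[-0.05,-0.17,0,0,0,0],[-0.1,-0.35,0,0,0,-0.01],[-0.15,-0.53,0,0,0,-0.02],[-0.17,-0.7,0,0,0,-0.025],[-0.18,-0.85,0,0,0,-0.025],[-0.18,-0.95,0,0,0,-0.025],[-0.18,-1,0,0,0,-0.025],[-0.18,-1,0,0,0,-0.025]]' 1; python3 go.py 486 1 110 181.5
python3 - <<'E'
from h import *
snap("side",(110,110,310,250),"s4.png",4)
E
```

```text
time: 8.0
tool_pos: [457.1, 203.9, 181.1]
tcp_rot: [180.0, 0.1, -178.6]
ft_force: [0.7, 0.2, 0.2]
finger_gap: 84.9
shift [-0.0955 -0.8142  0.284 ] rot [ 0.0002  0.0004 -0.0005] dist 217.0 deg 0.1
t 8.0 pos [457.1 203.9 181.1] rot [ 1.7997e+02  7.0000e-02 -1.7860e+02] F [0.7 0.2 0.2] gap 84.9
```

View pics/s4.png

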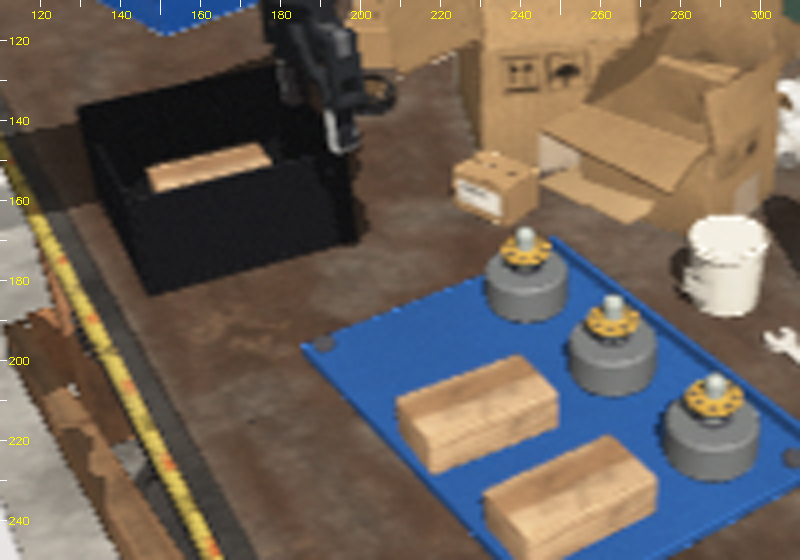

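Offcut A lies in the bin at about (161,152). B and C haven't moved: B's top is near (229,205), C's near (252,228). Next is B.

```bash
python3 -m jog '[[-0.02,-0.15,0,0,0,0],[-0.05,-0.32,0.05,0,0,0],[-0.08,-0.5,0.12,0,0,0],[-0.09,-0.66,0.2,0,0,0],[-0.0955,-0.77,0.26,0,0,0],[-0.0955,-0.814,0.284,0,0,0],[-0.0955,-0.814,0.284,0,0,0],[-0.0955,-0.814,0.284,0,0,0],[-0.0955,-0.814,0.284,0,0,0]]'; python3 go.py 486 1 14 181.5
```

```text
time: 8.95
tool_pos: [486.7, 3.3, 110.6]
tcp_rot: [180.0, 0.1, -178.4]
ft_force: [0.4, -0.7, -0.4]
finger_gap: 85.4
shift [ 0.0038 -0.0093  0.3863] rot [0.0001 0.0005 0.0006] dist 97.0 deg 0.1
t 8.95 pos [486.7   3.3 110.6] rot [ 1.7998e+02  1.0000e-01 -1.7840e+02] F [ 0.4 -0.7 -0.4] gap 85.4
```

```bash
python3 -m jog '[[0,-0.006,0.1,0,0,0],[0,-0.006,0.2,0,0,0],[0,-0.006,0.3,0,0,0],[0,-0.006,0.36,0,0,0],[0,-0.006,0.386,0,0,0],[0,-0.006,0.386,0,0,0],[0,-0.006,0.386,0,0,0]]'; python3 -m jog '[[0,0,0,0,0,0],[0,0,0,0,0,0],[0,0,0,0,0,0],[0,0,0,0,0,0],[0,0,0,0,0,0],[0,0,0,0,0,0]]' 0 80;  python3 -m jog '[[0,0,-0.1,0,0,0],[0,0,-0.25,0,0,0],[0,0,-0.4,0,0,0],[0,0,-0.55,0,0,0],[0,0,-0.68,0,0,0],[0,0,-0.68,0,0,0]]'; python3 go.py 423 385 180 177
```

```text
time: 9.65
tool_pos: [486.9, 0.7, 14.2]
tcp_rot: [-180.0, 0.1, -178.4]
ft_force: [0.1, -1.1, 0.6]
finger_gap: 85.3
time: 10.25
tool_pos: [487.3, 0.2, 14.5]
tcp_rot: [-180.0, 0.2, -178.5]
ft_force: [-1.0, 1.7, 6.3]
finger_gap: 59.1
time: 10.85
tool_pos: [489.1, -0.1, 189.1]
tcp_rot: [-179.9, 0.5, -178.5]
ft_force: [1.3, -0.2, -2.0]
finger_gap: 58.8
shift [0.2245 1.5469 0.0323] rot [-0.0003  0.0031  0.025 ] dist 391.0 deg 4.5
t 10.85 pos [ 4.891e+02 -1.000e-01  1.891e+02] rot [-179.93    0.55 -178.51] F [ 1.3 -0.2 -2. ] gap 58.8
```

```bash
python3 -m jog '[[0.02,0.12,0,0,0,0.01],[0.05,0.28,0,0,0,0.02],[0.08,0.45,0,0,0,0.025],[0.1,0.62,0,0,0,0.025],[0.11,0.78,0,0,0,0.025],[0.12,0.92,0,0,0,0.025],[0.13,1,0,0,0,0.025],[0.13,1,0,0,0,0.025]]'; python3 go.py 421 384 75 177
```

```text
time: 11.65
tool_pos: [445.6, 251.5, 181.8]
tcp_rot: [180.0, -0.1, 177.2]
ft_force: [-1.6, -0.5, -2.3]
finger_gap: 58.9
shift [0.1235 0.5246 0.4276] rot [ 0.     -0.0006  0.001 ] dist 172.0 deg 0.2
t 11.65 pos [445.6 251.5 181.8] rot [ 1.8000e+02 -1.0000e-01  1.7718e+02] F [-1.6 -0.5 -2.3] gap 58.9
```

```bash
python3 -m jog '[[0.04,0.15,0,0,0,0],[0.08,0.33,0,0,0,0],[0.12,0.47,0,0,0,0],[0.1235,0.506,0.05,0,0,0],[0.1235,0.506,0.18,0,0,0],[0.1235,0.506,0.32,0,0,0],[0.1235,0.506,0.46,0,0,0],[0.1235,0.506,0.54,0,0,0],[0.1235,0.506,0.57,0,0,0],[0.1235,0.506,0.57,0,0,0]]';python3 go.py 421 379 36 177
```

```text
time: 12.65
tool_pos: [429.8, 383.4, 51.9]
tcp_rot: [179.2, 0.8, 177.0]
ft_force: [-10.2, 10.4, 58.6]
finger_gap: 58.9
shift [ 0.0352 -0.0203  0.063 ] rot [0.0043 0.0045 0.0001] dist 19.0 deg 1.1
t 12.65 pos [429.8 383.4  51.9] rot [179.22   0.81 177.01] F [-10.2  10.4  58.6] gap 58.9
```

It touched something at 58 N, so I'll back up and look.

```bash
python3 -m jog '[[0,0,-0.12,0,0,0],[0,0,-0.2,0,0,0],[0,0,-0.4,0,0,0],[0,0,-0.5,0,0,0],[0,0,-0.5,0,0,0]]'
python3 - <<'E'
from h import *
snap("side",(110,90,260,200),"s5.png",5)
snap("top",(90,190,240,280),"t5.png",5)
E
```

```text
time: 13.15
tool_pos: [425.5, 377.7, 170.1]
tcp_rot: [179.7, 0.4, 176.9]
ft_force: [1.1, 1.6, -2.0]
finger_gap: 58.9
```

View pics/s5.png

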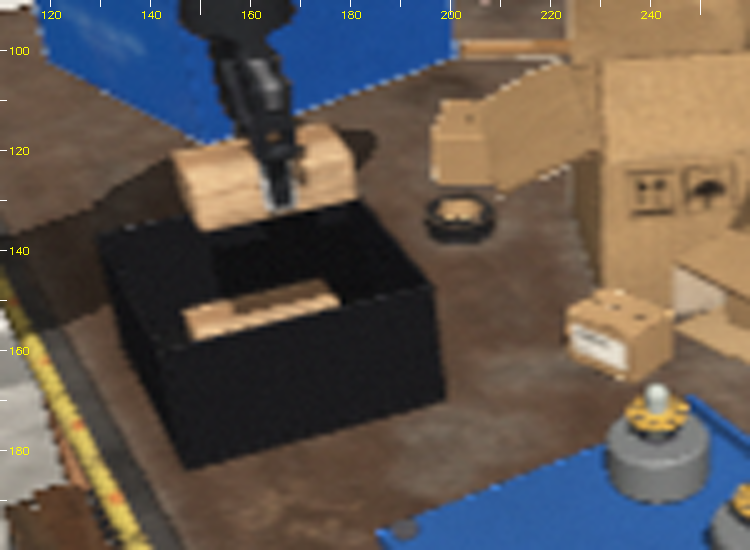

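View pics/t5.png

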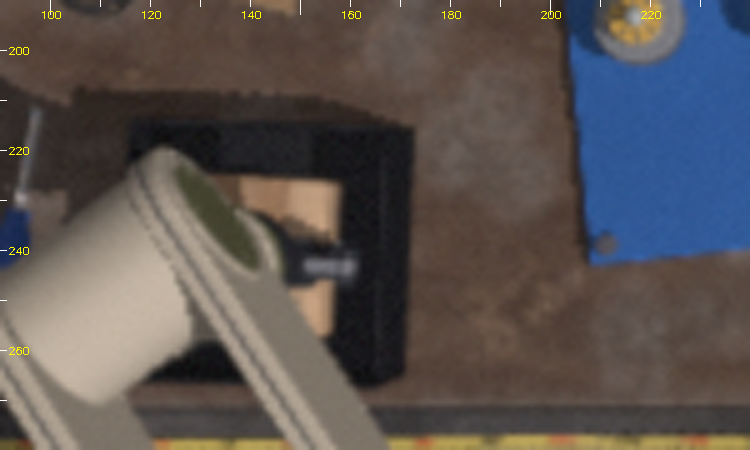

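```bash
python3 - <<'E'
from h import *
s=r.snapshot("side")
for p in [(146.6,151.6),(176,146.4),(150,157.5)]: print(w(s,*p,41))
E
python3 go.py 421 421 75 177
```

```text
[372.5 485.1  41. ]
[485.1 467.2  41. ]
[370.6 434.5  41. ]
shift [0.0135 0.1809 0.3534] rot [-0.0006 -0.0007 -0.0002] dist 99.0 deg 0.2
t 13.3 pos [422.2 375.8 163.4] rot [-1.7988e+02 -1.2000e-01  1.7696e+02] F [-0.3  0.  -2.1] gap 58.8
```

```bash
python3 -m jog '[[0.005,-0.004,0.1,0,0,0],[0.005,-0.004,0.22,0,0,0],[0.005,-0.004,0.34,0,0,0],[0.005,-0.004,0.4,0,0,0],[0.005,-0.004,0.4,0,0,0],[0.005,-0.004,0.4,0,0,0]]';python3 -m jog '[[0,0,0,0,0,0],[0,0,0,0,0,0],[0,0,0,0,0,0],[0,0,-0.1,0,0,0],[0,0,-0.2,0,0,0],[0,0,-0.35,0,0,0],[0,0,-0.47,0,0,0],[0,0,-0.47,0,0,0]]' 0.8; python3 go.py 497 -122 180 183.5
```

```text
time: 13.9
tool_pos: [419.5, 375.0, 62.3]
tcp_rot: [-179.8, -0.2, 177.0]
ft_force: [-0.2, 0.1, -1.9]
finger_gap: 59.1
time: 14.7
tool_pos: [423.9, 377.7, 188.7]
tcp_rot: [179.7, 0.4, 177.0]
ft_force: [-0.3, 0.2, 1.3]
finger_gap: 67.9
shift [-0.3966 -1.9809  0.0275] rot [ 0.0014  0.0023 -0.0361] dist 505.0 deg 6.5
t 14.7 pos [423.9 377.7 188.7] rot [179.72   0.39 176.99] F [-0.3  0.2  1.3] gap 67.9
```

```bash
python3 -m jog '[[-0.03,-0.15,0,0,0,-0.01],[-0.07,-0.33,0,0,0,-0.02],[-0.1,-0.5,0,0,0,-0.03],[-0.14,-0.68,0,0,0,-0.036],[-0.17,-0.85,0,0,0,-0.036],[-0.2,-1,0,0,0,-0.036],[-0.2,-1,0,0,0,-0.036]]' 1; python3 go.py 498 -122 160 183.5;  python3 - <<'E'
from h import *
snap("side",(110,90,310,250),"s6.png",4)
E
```

```text
time: 15.4
tool_pos: [458.3, 119.7, 182.1]
tcp_rot: [-179.9, -0.1, -176.8]
ft_force: [-0.1, -0.1, 0.3]
finger_gap: 85.1
shift [-0.1047 -0.974   0.0904] rot [-0.0007 -0.0003 -0.0016] dist 246.0 deg 0.3
t 15.4 pos [458.3 119.7 182.1] rot [-1.7988e+02 -6.0000e-02 -1.7679e+02] F [-0.1 -0.1  0.3] gap 85.1
```

View pics/s6.png

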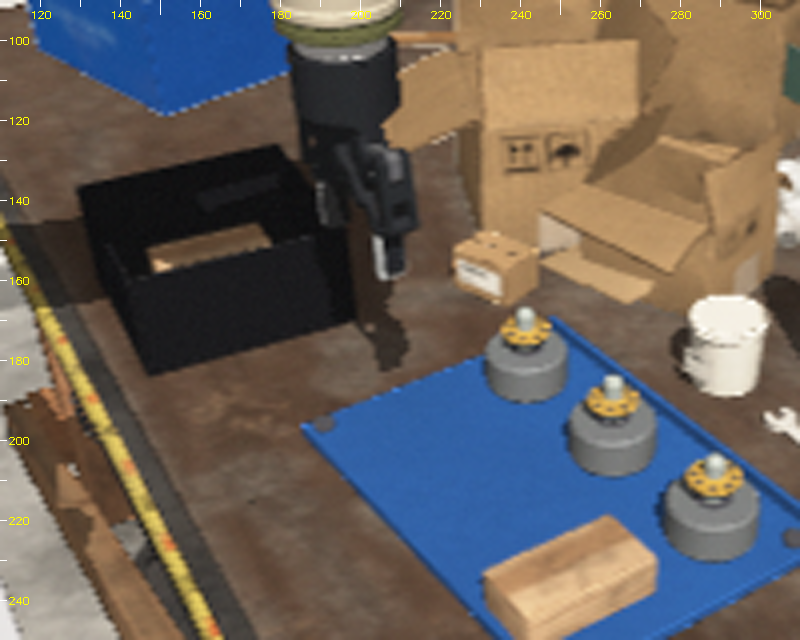

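A is visible in the bin at (162,152). B should be hidden behind the near wall, and I'll confirm that from the top camera. C is unmoved at (252,228).

```bash
python3 -m jog '[[-0.02,-0.15,0,0,0,0],[-0.04,-0.33,0.02,0,0,0],[-0.06,-0.51,0.05,0,0,0],[-0.08,-0.69,0.12,0,0,0],[-0.1,-0.85,0.2,0,0,0],[-0.105,-0.95,0.27,0,0,0],[-0.105,-0.975,0.29,0,0,0],[-0.105,-0.975,0.29,0,0,0],[-0.105,-0.975,0.29,0,0,0]]'; python3 go.py 498 -122 14 183.5
python3 - <<'E'
from h import *
snap("top",(90,190,240,280),"t6.png",5)
E
```

```text
time: 16.35
tool_pos: [499.4, -116.2, 110.8]
tcp_rot: [180.0, -0.0, -176.5]
ft_force: [-0.1, 0.3, -0.0]
finger_gap: 85.6
shift [ 0.0072 -0.0229  0.3872] rot [ 0.0002 -0.      0.0002] dist 97.0 deg 0.0
t 16.35 pos [ 499.4 -116.2  110.8] rot [ 179.97   -0.   -176.46] F [-0.1  0.3 -0. ] gap 85.6
```

View pics/t6.png

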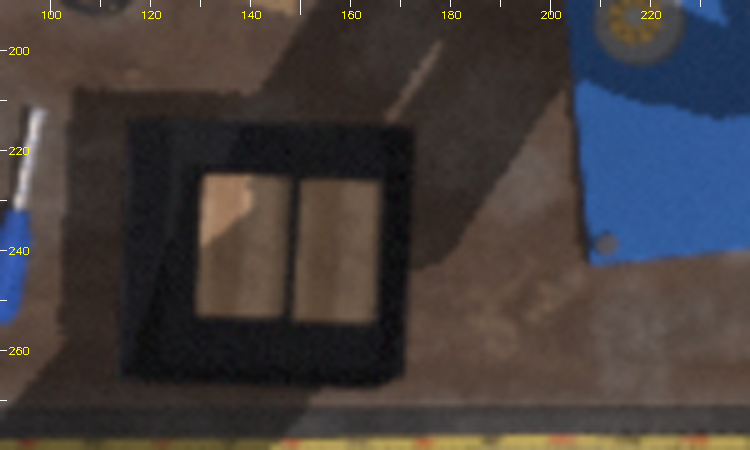

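The top view shows A and B flat side by side in the bin at (138,239) and (157,240). Now C.

```bash
python3 -m jog '[[0,-0.02,0.1,0,0,0],[0,-0.02,0.2,0,0,0],[0,-0.02,0.3,0,0,0],[0,-0.02,0.36,0,0,0],[0,-0.02,0.386,0,0,0],[0,-0.02,0.386,0,0,0],[0,-0.02,0.386,0,0,0]]'; python3 -m jog '[[0,0,0,0,0,0],[0,0,0,0,0,0],[0,0,0,0,0,0],[0,0,0,0,0,0],[0,0,0,0,0,0],[0,0,0,0,0,0]]' 0 80;  python3 -m jog '[[0,0,-0.1,0,0,0],[0,0,-0.25,0,0,0],[0,0,-0.4,0,0,0],[0,0,-0.55,0,0,0],[0,0,-0.68,0,0,0],[0,0,-0.68,0,0,0]]'; python3 go.py 423 417 180 177
```

```text
time: 17.1
tool_pos: [500.5, -122.6, 15.3]
tcp_rot: [-180.0, 0.1, -176.5]
ft_force: [-0.5, 0.5, -0.2]
finger_gap: 85.5
time: 17.7
tool_pos: [500.8, -123.0, 15.6]
tcp_rot: [-180.0, 0.1, -176.5]
ft_force: [-0.8, 1.0, 5.5]
finger_gap: 58.9
time: 18.3
tool_pos: [502.6, -123.8, 190.3]
tcp_rot: [-179.8, 0.5, -176.5]
ft_force: [0.7, -0.8, -1.3]
finger_gap: 58.7
shift [0.1869 2.1785 0.031 ] rot [-0.0011  0.0029  0.036 ] dist 547.0 deg 6.5
t 18.3 pos [ 502.6 -123.8  190.3] rot [-179.78    0.51 -176.52] F [ 0.7 -0.8 -1.3] gap 58.7
```

```bash
python3 -m jog '[[0.02,0.12,0,0,0,0.01],[0.03,0.28,0,0,0,0.02],[0.04,0.45,0,0,0,0.03],[0.05,0.62,0,0,0,0.036],[0.06,0.78,0,0,0,0.036],[0.07,0.92,0,0,0,0.036],[0.08,1,0,0,0,0.036],[0.08,1,0,0,0,0.036]]'; python3 go.py 423 417 180 177
```

```text
time: 19.1
tool_pos: [463.1, 127.9, 182.9]
tcp_rot: [180.0, -0.1, 177.2]
ft_force: [0.1, 0.0, -1.9]
finger_gap: 58.6
shift [0.2171 1.1469 0.0125] rot [ 0.0001 -0.0006  0.001 ] dist 292.0 deg 0.2
t 19.1 pos [463.1 127.9 182.9] rot [ 1.7998e+02 -1.1000e-01  1.7718e+02] F [ 0.1  0.  -1.9] gap 58.6
```

```bash
python3 -m jog '[[0.03,0.15,0,0,0,0],[0.06,0.32,0,0,0,0],[0.1,0.5,0,0,0,0],[0.13,0.67,0,0,0,0],[0.17,0.84,0,0,0,0],[0.19,0.95,0,0,0,0],[0.2,1,0,0,0,0],[0.2,1,0,0,0,0]]'; python3 go.py 423 417 58 177
```

```text
time: 19.9
tool_pos: [427.2, 378.3, 183.1]
tcp_rot: [-179.9, -0.1, 177.1]
ft_force: [0.7, -0.6, -1.7]
finger_gap: 59.0
shift [0.0241 0.1543 0.5002] rot [-0.0003 -0.0003  0.0005] dist 131.0 deg 0.1
t 19.9 pos [427.2 378.3 183.1] rot [-1.7994e+02 -6.0000e-02  1.7708e+02] F [ 0.7 -0.6 -1.7] gap 59.0
```

```bash
python3 -m jog '[[0.024,0.12,0,0,0,0],[0.024,0.154,0.1,0,0,0],[0.024,0.154,0.25,0,0,0],[0.024,0.154,0.38,0,0,0],[0.024,0.154,0.46,0,0,0],[0.024,0.154,0.5,0,0,0],[0.024,0.154,0.5,0,0,0]]';python3 -m jog '[[0,0,0,0,0,0],[0,0,0,0,0,0],[0,0,0,0,0,0],[0,0,-0.1,0,0,0],[0,0,-0.2,0,0,0],[0,0,-0.35,0,0,0],[0,0,-0.47,0,0,0],[0,0,-0.5,0,0,0],[0,0,-0.5,0,0,0]]' 0.85; python3 go.py 475 121 190 180
```

```text
time: 20.6
tool_pos: [423.2, 414.6, 57.3]
tcp_rot: [-179.9, -0.1, 176.9]
ft_force: [0.1, -0.2, -0.6]
finger_gap: 58.8
time: 21.5
tool_pos: [424.7, 417.8, 186.8]
tcp_rot: [179.8, 0.2, 177.0]
ft_force: [0.5, -0.1, 0.5]
finger_gap: 72.4
shift [-0.2628 -1.175  -0.0158] rot [ 0.001   0.0012 -0.0166] dist 301.0 deg 3.0
t 21.5 pos [424.7 417.8 186.8] rot [179.81   0.21 177.01] F [ 0.5 -0.1  0.5] gap 72.4
```

Now to the caps, turning the tool to yaw 90 on the way so the jaws open along x.

```bash
python3 -m jog '[[-0.03,-0.12,0,0,0,0.04],[-0.06,-0.27,0,0,0,0.08],[-0.1,-0.43,0,0,0,0.12],[-0.14,-0.6,0,0,0,0.16],[-0.18,-0.75,0,0,0,0.2],[-0.22,-0.9,0,0,0,0.24],[-0.24,-1,0,0,0,0.28],[-0.24,-1,0,0,0,0.32],[-0.24,-1,0,0,0,0.36],[-0.24,-1,0,0,0,0.4]]' 1; python3 go.py 475 -150 190 90
python3 - <<'E'
from h import *
snap("top",(90,190,240,280),"t7.png",5)
E
```

```text
time: 22.5
tool_pos: [469.5, 163.3, 182.0]
tcp_rot: [-179.8, -0.0, 104.7]
ft_force: [0.3, -0.1, 0.0]
finger_gap: 85.4
shift [-1.218  -0.2958 -0.0311] rot [-0.0009  0.0001  0.0814] dist 313.0 deg 14.7
t 22.5 pos [469.5 163.3 182. ] rot [-179.84   -0.    104.66] F [ 0.3 -0.1  0. ] gap 85.4
```

View pics/t7.png

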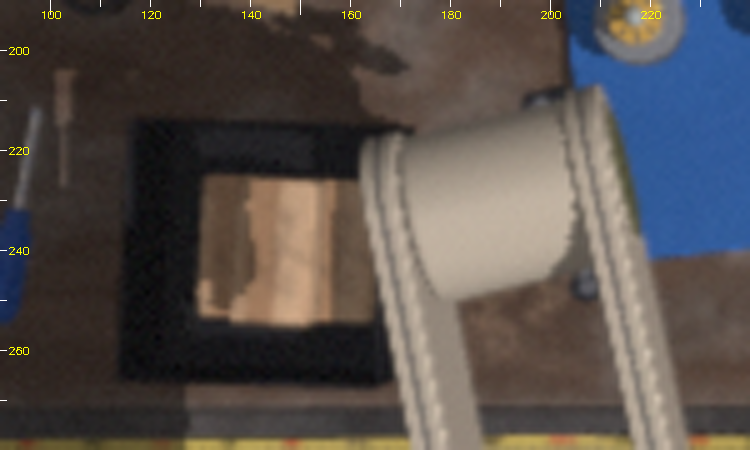

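All three offcuts are in the bin, with C lying across A and B around (148,240). On to the caps.

```bash
python3 -m jog '[[-0.15,-0.03,0,0,0,0.03],[-0.32,-0.08,0,0,0,0.06],[-0.5,-0.12,0,0,0,0.0814],[-0.67,-0.16,0,0,0,0.0814],[-0.84,-0.2,0,0,0,0.0814],[-1,-0.24,0,0,0,0.0814],[-1,-0.24,0,0,0,0.0814],[-1,-0.24,0,0,0,0.0814]]'; python3 go.py 540 -380 160 90
python3 - <<'E'
from h import *
snap("top",(290,180,440,270),"t8.png",5)
snap("side",(260,230,400,380),"s8.png",4)
E
```

```text
time: 23.35
tool_pos: [476.3, -93.5, 182.7]
tcp_rot: [-179.9, -0.1, 90.3]
ft_force: [-0.6, -0.1, 0.1]
finger_gap: 85.4
shift [-1.1475  0.2485  0.089 ] rot [-0.0007 -0.0003  0.0018] dist 294.0 deg 0.3
t 23.35 pos [476.3 -93.5 182.7] rot [-1.7988e+02 -6.0000e-02  9.0320e+01] F [-0.6 -0.1  0.1] gap 85.4
```

View pics/t8.png

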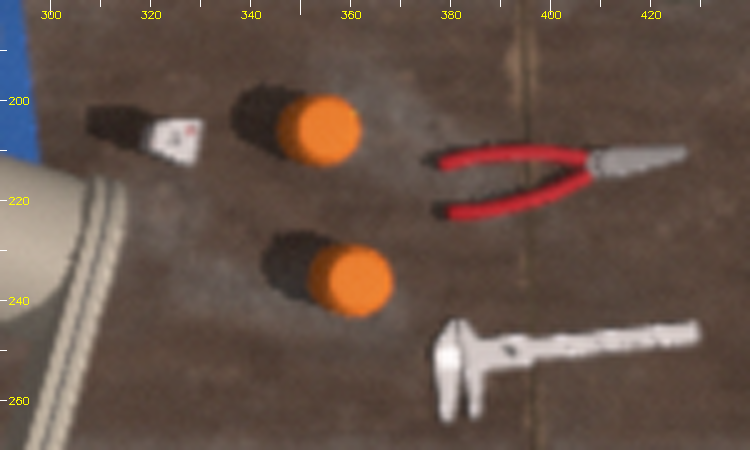

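View pics/s8.png

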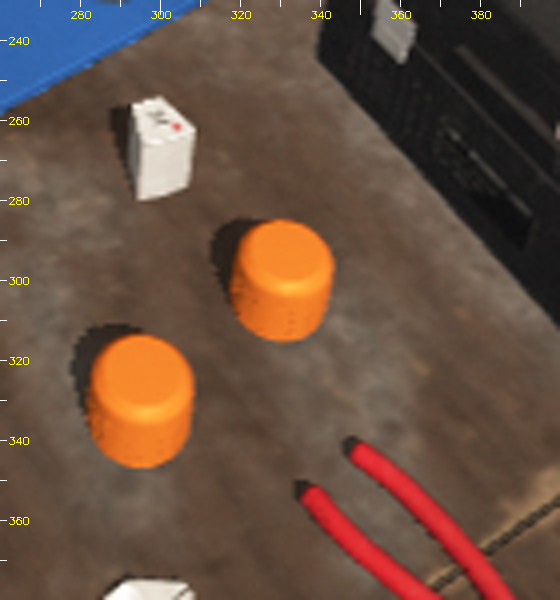

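The top view shows the caps unmoved at (355,206) and (361,236), with the die at (324,208). I'll refine the cap and nut positions by matching silhouettes in both cameras.

```bash
cat > fit.py <<'E'
from h import *
from scipy.optimize import least_squares
a=np.linspace(0,2*np.pi,72,endpoint=False)
def ring(rad,z): return np.c_[rad*np.cos(a),rad*np.sin(a),0*a+z]
CAP=np.vstack([ring(28,-25),ring(28,15),ring(26.5,21),ring(22,25)])
NUT=np.vstack([ring(21,-1.5),ring(21,1.5)])
def proj(d,P):
    K,E=d["intrinsics"],d["extrinsics"]; c=(P-E[:3,3])@E[:3,:3]; q=c@K.T; return q[:,:2]/q[:,2:]
def cen(pts,S=16):
    h=cv2.convexHull(np.round(pts*S).astype(np.float32)); m=cv2.moments(h); return np.array([m['m10'],m['m01']])/m['m00']/S, m['m00']/S/S
def mask(d,kind,box):
    hsv=cv2.cvtColor(d["pixels"],cv2.COLOR_RGB2HSV)
    lo,hi={"cap":((4,170,90),(16,255,255)),"nut":((14,110,90),(32,255,255))}[kind]
    m=cv2.inRange(hsv,lo,hi); k=np.zeros_like(m); x0,y0,x1,y1=box; k[y0:y1,x0:x1]=m[y0:y1,x0:x1]; return k
def obs(d,kind,box,hull):
    m=mask(d,kind,box)
    if hull:
        ys,xs=np.nonzero(m); P=np.c_[xs,ys].astype(np.float32)
        Q=np.vstack([P+o for o in[(-.5,-.5),(.5,-.5),(-.5,.5),(.5,.5)]]).astype(np.float32)
        return cen(Q,16)
    mm=cv2.moments(m,True); return np.array([mm['m10'],mm['m01']])/mm['m00'],mm['m00']
def locate(views,model,z,g):
    # views: list of (d, obs px)
    f=lambda p:np.concatenate([cen(proj(d,model+[p[0],p[1],z]))[0]-o for d,o in views])
    s=least_squares(f,g,diff_step=1e-3); return s.x.round(1),f(s.x).round(2)
E
cat > loc.py <<'E'
from fit import *
t=r.snapshot("top"); s=r.snapshot("side")
caps={"1":((340,190,370,220),(310,280,340,320),(549,-403)),"2":((345,220,375,250),(280,310,312,350),(431,-425))}
nuts={0:((210,185,225,202),(230,160,253,180),(600,131)),1:((241,181,257,198),(252,178,274,198),(612,8)),2:((273,177,289,195),(276,196,300,218),(625,-113))}
for K,D,M,z,hull in (("cap",caps,CAP,25,False),("nut",nuts,NUT,67.5,True)):
    for n,(bt,bs,g) in D.items():
        ot,at=obs(t,K,bt,hull); os,as_=obs(s,K,bs,hull)
        print(K,n,ot.round(1),os.round(1),"area",round(at),round(as_),"model",round(cen(proj(t,M+[*g,z]))[1]),round(cen(proj(s,M+[*g,z]))[1]))
        print("  top",locate([(t,ot)],M,z,g)[0],"side",locate([(s,os)],M,z,g)[0],"both",*locate([(t,ot),(s,os)],M,z,g))
E
python3 loc.py
```

```text
cap 1 [353.4 205.6] [328.9 299.6] area 182 563 model 191 643
  top [ 551.5 -401.8] side [ 549.6 -399.1] both [ 550.1 -399.8] [-0.49  0.37  0.32  0.11]
cap 2 [359.6 235.4] [294.7 329.5] area 187 715 model 195 749
  top [ 433.3 -424.1] side [ 433.6 -422.3] both [ 433.5 -422.7] [-0.35 -0.05  0.07  0.18]
nut 0 [216.5 192.8] [240.9 171.9] area 86 82 model 92 74
  top [602.9 138.2] side [601.  137.1] both [602.1 138.2] [ 0.    0.2   0.13 -0.24]
nut 1 [248.4 189.6] [262.6 190. ] area 88 79 model 92 90
  top [614.4  14.3] side [610.7   9.5] both [613.1  12.8] [ 0.39  0.34  0.11 -0.75]
nut 2 [280.4 186.3] [287.7 209.3] area 88 103 model 93 111
  top [ 626.5 -110.1] side [ 624.6 -111.5] both [ 625.7 -110.5] [ 0.11  0.22  0.11 -0.3 ]
```

The silhouette fits agree: caps at (550,-400) and (433.5,-423), seats 2 and 1 near (625.7,-110.5) and (613,12.8), with a spacing of 124 against 125 expected. I'll go to cap 1.

```bash
python3 -m jog '[[-0.15,0.04,0,0,0,0],[-0.32,0.1,0,0,0,0],[-0.5,0.15,0,0,0,0],[-0.67,0.2,0,0,0,0],[-0.84,0.25,0,0,0,0],[-1,0.28,0,0,0,0],[-1,0.28,0.1,0,0,0],[-1,0.28,0.15,0,0,0]]'; python3 go.py 550 -400 110 90
```

```text
time: 24.35
tool_pos: [548.5, -342.0, 144.2]
tcp_rot: [-179.9, -0.1, 90.4]
ft_force: [-0.4, 1.4, -0.0]
finger_gap: 85.6
shift [-0.2323  0.0046  0.1365] rot [-0.0006 -0.0005  0.0021] dist 67.0 deg 0.4
t 24.35 pos [ 548.5 -342.   144.2] rot [-1.799e+02 -9.000e-02  9.038e+01] F [-0.4  1.4 -0. ] gap 85.6
```

```bash
python3 -m jog '[[-0.12,0.004,0,0,0,0],[-0.2,0.004,0.05,0,0,0],[-0.232,0.004,0.1,0,0,0],[-0.232,0.004,0.13,0,0,0],[-0.232,0.004,0.13,0,0,0],[-0.232,0.004,0.13,0,0,0]]'; python3 go.py 550 -400 6 90
python3 - <<'E'
from h import *
snap("side",(260,210,400,350),"s9.png",4)
E
```

```text
time: 24.95
tool_pos: [550.2, -399.0, 113.8]
tcp_rot: [-180.0, -0.1, 90.4]
ft_force: [0.3, 0.7, -0.0]
finger_gap: 85.1
shift [-0.0042 -0.0006  0.4312] rot [-0.0002 -0.0003  0.0023] dist 108.0 deg 0.4
t 24.95 pos [ 550.2 -399.   113.8] rot [-1.7996e+02 -6.0000e-02  9.0420e+01] F [ 0.3  0.7 -0. ] gap 85.1
```

View pics/s9.png

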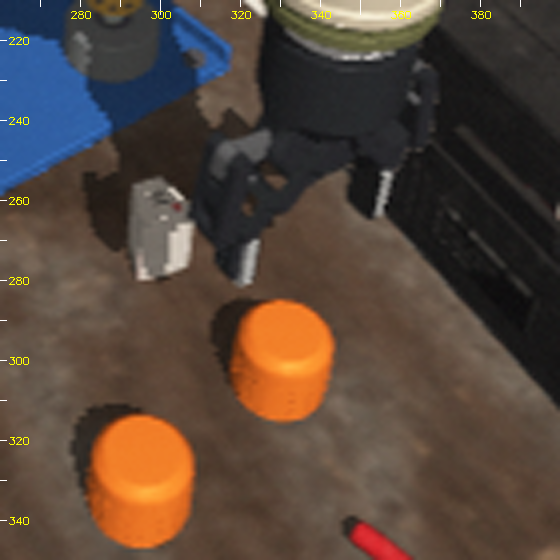

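The finger tips are at (321,280) and (355,263), over the cap. I'll check that midpoint, then descend and grip.

```bash
python3 - <<'E'
from h import *
s=r.snapshot("side")
for z in(114,127): print(z,w(s,321,280,z),w(s,355,263,z), px(s,[550,-399,z]))
E
python3 -m jog '[[-0.004,0,0.1,0,0,0],[-0.004,0,0.2,0,0,0],[-0.004,0,0.3,0,0,0],[-0.004,0,0.38,0,0,0],[-0.004,0,0.42,0,0,0],[-0.004,0,0.43,0,0,0],[-0.004,0,0.43,0,0,0]]'
```

```text
114 [ 513.9 -398.7  114. ] [ 612.9 -399.5  114. ] [333.8 273.6]
127 [ 505.9 -406.5  127. ] [ 602.7 -407.3  127. ] [334.6 269.7]
time: 25.75
tool_pos: [550.5, -401.8, 7.4]
tcp_rot: [180.0, 0.0, 90.4]
ft_force: [-0.1, 0.5, 1.0]
finger_gap: 85.4
```

```bash
python3 -m jog '[[0,0,0,0,0,0],[0,0,0,0,0,0],[0,0,0,0,0,0],[0,0,0,0,0,0],[0,0,0,0,0,0],[0,0,0,0,0,0],[0,0,0,0,0,0]]' 0 80; python3 go.py 550 -400 170 90
```

```text
time: 26.45
tool_pos: [551.3, -402.7, 8.9]
tcp_rot: [179.8, 0.1, 90.3]
ft_force: [-0.8, 0.9, 7.2]
finger_gap: 54.5
shift [ 0.0095 -0.0034 -0.6445] rot [0.0009 0.0007 0.0019] dist 161.0 deg 0.4
t 26.45 pos [ 551.3 -402.7    8.9] rot [1.7985e+02 1.3000e-01 9.0350e+01] F [-0.8  0.9  7.2] gap 54.5
```

```bash
python3 -m jog '[[0,0,-0.06,0,0,0],[0,0,-0.15,0,0,0],[0,0,-0.3,0,0,0],[0,0,-0.45,0,0,0],[0,0,-0.6,0,0,0],[0,0,-0.72,0,0,0],[0,0,-0.72,0,0,0]]'; python3 go.py 626 -110 180 90
python3 - <<'E'
from h import *
snap("side",(260,170,400,310),"s10.png",4)
E
```

```text
time: 27.15
tool_pos: [552.5, -403.7, 194.9]
tcp_rot: [179.5, 0.4, 90.4]
ft_force: [0.8, -0.7, -0.7]
finger_gap: 54.4
shift [1.1733 0.3007 0.0536] rot [0.0027 0.0023 0.002 ] dist 303.0 deg 0.7
t 27.15 pos [ 552.5 -403.7  194.9] rot [179.52   0.41  90.35] F [ 0.8 -0.7 -0.7] gap 54.4
```

View pics/s10.png

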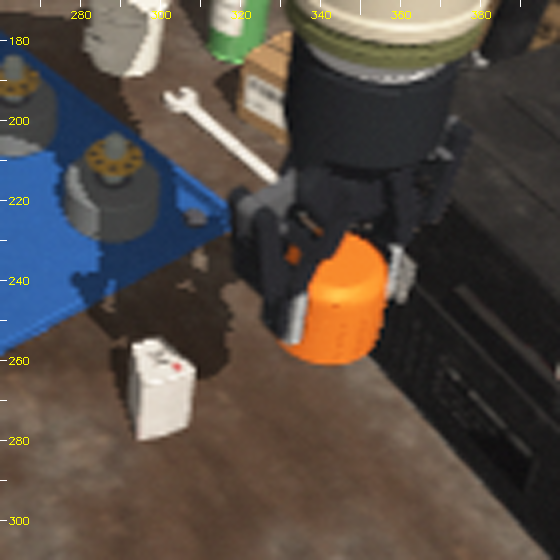

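The cap is held upright; its lower rim shows at (345,260). I'll carry it over to the right shaft.

```bash
python3 -m jog '[[0.12,0.03,0,0,0,0],[0.28,0.07,0,0,0,0],[0.45,0.12,0,0,0,0],[0.62,0.17,0,0,0,0],[0.8,0.22,0,0,0,0],[0.95,0.25,0,0,0,0],[1,0.26,0,0,0,0],[1,0.26,0,0,0,0]]'; python3 go.py 626 -111 140 90
```

```text
time: 28.0
tool_pos: [613.0, -148.9, 185.2]
tcp_rot: [-179.9, -0.1, 90.5]
ft_force: [-0.5, 0.2, -1.6]
finger_gap: 54.5
shift [0.1509 0.0536 0.1809] rot [-0.0007 -0.0003  0.0029] dist 60.0 deg 0.5
t 28.0 pos [ 613.  -148.9  185.2] rot [-1.7987e+02 -6.0000e-02  9.0530e+01] F [-0.5  0.2 -1.6] gap 54.5
```

```bash
python3 -m jog '[[0.08,0.03,0.04,0,0,0],[0.15,0.0536,0.1,0,0,0],[0.15,0.0536,0.18,0,0,0],[0.15,0.0536,0.22,0,0,0],[0.15,0.0536,0.24,0,0,0],[0.15,0.0536,0.24,0,0,0],[0.15,0.0536,0.24,0,0,0],[0.15,0.0536,0.24,0,0,0]]'; python3 go.py 626 -111 118 90;python3 - <<'E'
from h import *
snap("side",(235,140,335,240),"s11.png",6)
snap("top",(240,160,340,240),"t11.png",6)
E
```

```text
time: 28.8
tool_pos: [627.3, -114.2, 127.8]
tcp_rot: [179.9, 0.0, 90.3]
ft_force: [-0.6, -0.3, -0.9]
finger_gap: 54.5
shift [ 0.0127 -0.0054  0.0391] rot [0.0006 0.0002 0.0018] dist 10.0 deg 0.3
t 28.8 pos [ 627.3 -114.2  127.8] rot [1.799e+02 3.000e-02 9.032e+01] F [-0.6 -0.3 -0.9] gap 54.5
```

View pics/s11.png

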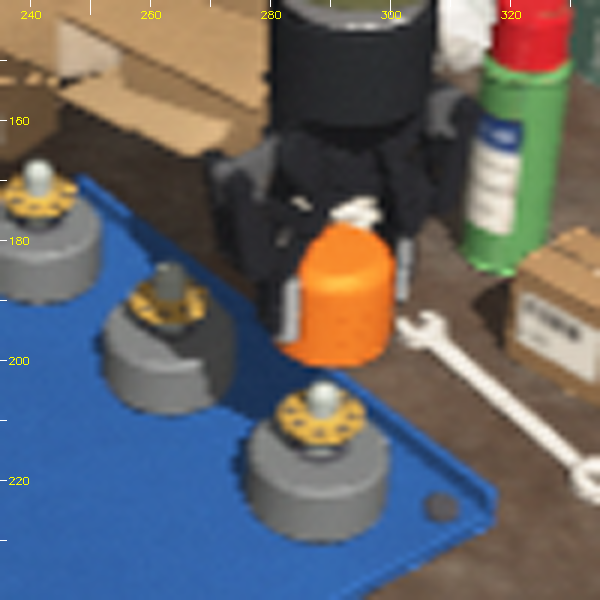

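View pics/t11.png

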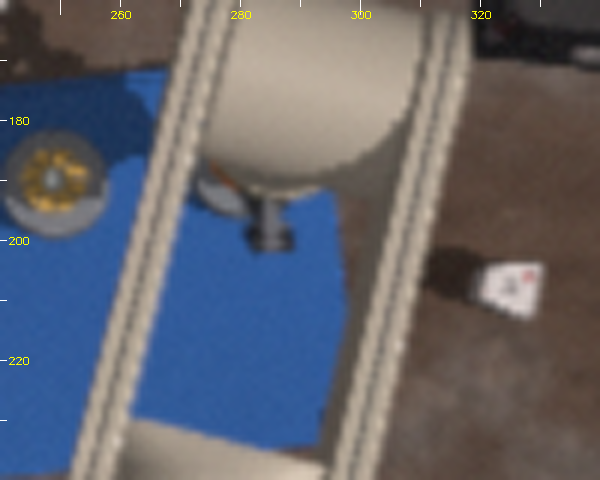

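The side view shows the cap just above the right shaft. The cap's lowest rim point is at (291.3,201.3) and its right edge at 300.5; the shaft is centred at column 288.7.

Run:
```python
from fit import *
s=r.snapshot("side")
for dy in(-3,0,3,6):
  for zr in(115,120,125):
    q=proj(s,CAP+[627.3,-114.2+dy,zr+25]); print(dy,zr,"right",q[:,0].max().round(1),"left",q[:,0].min().round(1),"bot",q[:,1].max().round(1), "at",q[q[:,1].argmax(),0].round(1))
print("tip", px(s,[625.7,-110.5,88]))
```

```text
-3 115 right 301.2 left 280.7 bot 203.1 at 291.2
-3 120 right 301.3 left 280.7 bot 201.7 at 291.3
-3 125 right 301.5 left 280.8 bot 200.3 at 291.4
0 115 right 300.6 left 280.1 bot 202.6 at 290.6
0 120 right 300.7 left 280.1 bot 201.2 at 290.7
0 125 right 300.8 left 280.2 bot 199.7 at 290.8
3 115 right 299.9 left 279.5 bot 202.0 at 290.0
3 120 right 300.1 left 279.6 bot 200.6 at 290.1
3 125 right 300.2 left 279.6 bot 199.2 at 290.2
6 115 right 299.3 left 278.9 bot 201.4 at 289.4
6 120 right 299.4 left 279.0 bot 200.0 at 289.5
6 125 right 299.6 left 279.1 bot 198.6 at 289.6
tip [288.1 203.4]
```

```bash
python3 go.py 625.7 -112.5 104 90
```

```text
shift [ 0.0056 -0.0059  0.0938] rot [0.0004 0.0001 0.0019] dist 24.0 deg 0.4
t 28.95 pos [ 627.2 -113.9  127.4] rot [1.7992e+02 2.0000e-02 9.0340e+01] F [ 0.4 -0.6  0.2] gap 54.7
```

```bash
python3 -m jog '[[0.0056,-0.006,0.03,0,0,0.002],[0.0056,-0.006,0.06,0,0,0.002],[0.0056,-0.006,0.09,0,0,0.002],[0.0056,-0.006,0.1,0,0,0.002],[0.0056,-0.006,0.1,0,0,0.002],[0.0056,-0.006,0.1,0,0,0.002]]';python3 go.py 625.7 -112.5 90 90
python3 - <<'E'
from h import *
snap("side",(255,160,325,230),"s12.png",8)
E
```

```text
time: 29.55
tool_pos: [625.2, -112.3, 101.5]
tcp_rot: [-180.0, -0.0, 90.0]
ft_force: [-0.0, -0.5, -1.4]
finger_gap: 54.1
shift [-0.001   0.002   0.0461] rot [-0. -0. -0.] dist 12.0 deg 0.0
t 29.55 pos [ 625.2 -112.3  101.5] rot [-180.     -0.     89.99] F [-0.  -0.5 -1.4] gap 54.1
```

View pics/s12.png

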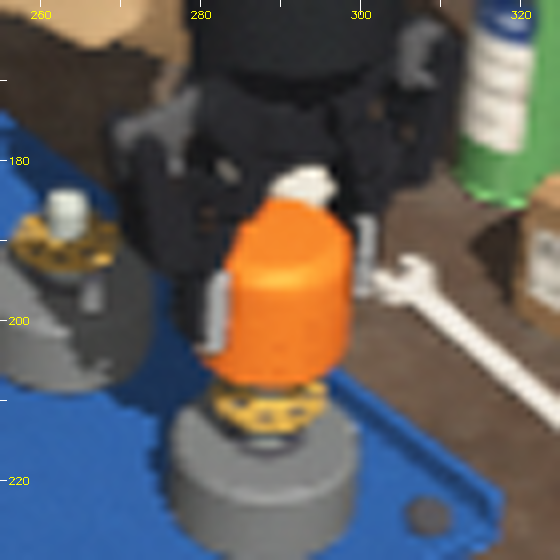

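The cap's rim is right above the shaft tip: cap edges at about 280.4 and 298.8, nut centred at 288.5. I'll lower in small steps and feel for contact.

```bash
python3 -m jog '[[-0.001,0.002,0.01,0,0,0],[-0.001,0.002,0.02,0,0,0],[-0.001,0.002,0.03,0,0,0],[-0.001,0.002,0.04,0,0,0],[-0.001,0.002,0.05,0,0,0],[-0.001,0.002,0.05,0,0,0]]';python3 go.py 625.7 -112.5 80 90
```

```text
time: 30.2
tool_pos: [625.3, -112.4, 88.4]
tcp_rot: [-179.9, -0.0, 90.0]
ft_force: [-0.2, -0.0, -0.9]
finger_gap: 54.5
shift [-0.0004  0.0016  0.0335] rot [-0.0003 -0.0001 -0.    ] dist 8.0 deg 0.1
t 30.2 pos [ 625.3 -112.4   88.4] rot [-1.7995e+02 -1.0000e-02  8.9990e+01] F [-0.2 -0.  -0.9] gap 54.5
```

```bash
python3 -m jog '[[0,0,0.01,0,0,0],[0,0,0.02,0,0,0],[0,0,0.03,0,0,0],[0,0,0.036,0,0,0],[0,0,0.036,0,0,0],[0,0,0.036,0,0,0]]';python3 go.py 625.7 -112.5 70 90
python3 - <<'E'
from h import *
snap("side",(255,160,325,230),"s13.png",8)
E
```

```text
time: 30.8
tool_pos: [625.9, -112.3, 80.0]
tcp_rot: [180.0, -0.0, 90.0]
ft_force: [3.8, 1.2, -2.2]
finger_gap: 54.6
shift [-0.001  -0.0008  0.04  ] rot [ 0.0001 -0.0001 -0.    ] dist 10.0 deg 0.0
t 30.8 pos [ 625.9 -112.3   80. ] rot [ 1.7998e+02 -2.0000e-02  9.0000e+01] F [ 3.8  1.2 -2.2] gap 54.6
```

View pics/s13.png

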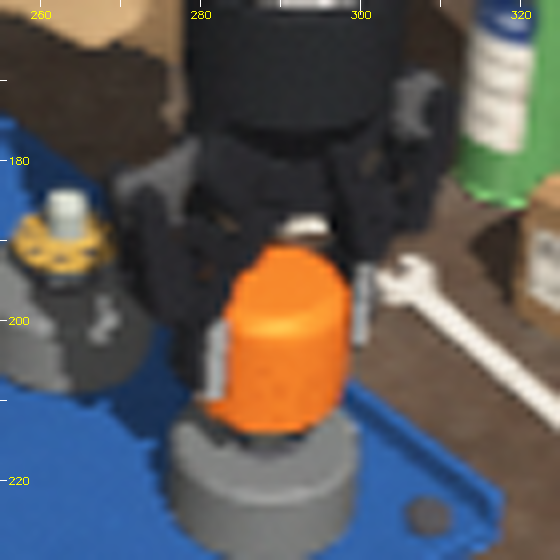

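The cap covers the shaft and sits just above the nut, with small side forces, so it is engaged. I'll press down with the grip.

```bash
python3 -m jog '[[0.002,0.004,0.02,0,0,0],[0.002,0.004,0.04,0,0,0],[0.002,0.004,0.06,0,0,0],[0.002,0.004,0.07,0,0,0],[0.002,0.004,0.075,0,0,0],[0.002,0.004,0.075,0,0,0]]' 0 100;python3 go.py 625.7 -112.5 58 90
```

```text
time: 31.45
tool_pos: [626.8, -112.5, 62.4]
tcp_rot: [180.0, 0.0, 90.0]
ft_force: [-3.3, 0.8, 8.4]
finger_gap: 53.9
shift [-0.0002 -0.0043  0.0178] rot [ 0.      0.0002 -0.0001] dist 5.0 deg 0.0
t 31.45 pos [ 626.8 -112.5   62.4] rot [1.7999e+02 4.0000e-02 8.9990e+01] F [-3.3  0.8  8.4] gap 53.9
```

```bash
python3 -m jog '[[0,0,0.01,0,0,0],[0,0,0.02,0,0,0],[0,0,0.03,0,0,0],[0,0,0.03,0,0,0],[0,0,0.03,0,0,0]]' 0 100;python3 go.py 625.7 -112.5 58 90
python3 - <<'E'
from h import *
snap("side",(255,160,325,230),"s14.png",8)
E
```

```text
time: 31.95
tool_pos: [627.4, -112.6, 59.6]
tcp_rot: [179.9, 0.1, 90.0]
ft_force: [-19.4, 4.6, 39.4]
finger_gap: 54.0
shift [ 0.0005 -0.0067  0.0063] rot [0.0004 0.0004 0.    ] dist 2.0 deg 0.1
t 31.95 pos [ 627.4 -112.6   59.6] rot [1.7993e+02 8.0000e-02 9.0000e+01] F [-19.4   4.6  39.4] gap 54.0
```

View pics/s14.png

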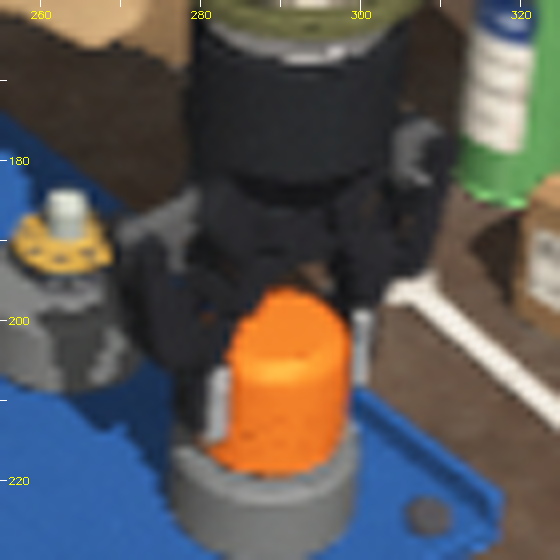

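The cap is near home at 39 N. I'll release, rise and look.

```bash
python3 -m jog '[[0,0,-0.02,0,0,0],[0,0,-0.02,0,0,0],[0,0,-0.02,0,0,0],[0,0,-0.02,0,0,0],[0,0,-0.1,0,0,0],[0,0,-0.2,0,0,0],[0,0,-0.3,0,0,0],[0,0,-0.4,0,0,0],[0,0,-0.5,0,0,0],[0,0,-0.5,0,0,0]]' 1;python3 go.py 625.7 -110.5 120 90
python3 - <<'E'
from fit import *
s=snap("side",(255,160,325,230),"s15.png",8)
o,a_=obs(s,"cap",(275,185,305,225),False); print(o,a_)
for z in(76,78,80,85): print(z,*locate([(s,o)],CAP,z,(626,-110)),cen(proj(s,CAP+[625.7,-110.5,z])))
q=proj(s,CAP+[625.7,-110.5,76]); print(q.min(0),q.max(0))
E
```

```text
time: 33.0
tool_pos: [628.9, -112.6, 183.0]
tcp_rot: [179.6, 0.1, 90.0]
ft_force: [0.2, 0.2, 1.0]
finger_gap: 85.1
shift [ 0.0089 -0.0142  0.252 ] rot [ 0.0019  0.0005 -0.0001] dist 63.0 deg 0.4
t 33.0 pos [ 628.9 -112.6  183. ] rot [1.7965e+02 1.0000e-01 8.9990e+01] F [0.2 0.2 1. ] gap 85.1
[288.37569061 207.20718232] 362.0
76 [ 627.4 -110.5] [0. 0.] (array([287.89427406, 207.3811417 ]), 399.6796875)
78 [ 625.9 -112.6] [-0. -0.] (array([287.93328714, 206.85212177]), 400.4140625)
80 [ 624.4 -114.5] [0. 0.] (array([287.97368462, 206.31881656]), 401.486328125)
85 [ 620.6 -119.6] [-0.  0.] (array([288.05781134, 204.98912167]), 403.3203125)
[278.14108212 195.39317979] [297.78234419 219.27277249]
```

View pics/s15.png

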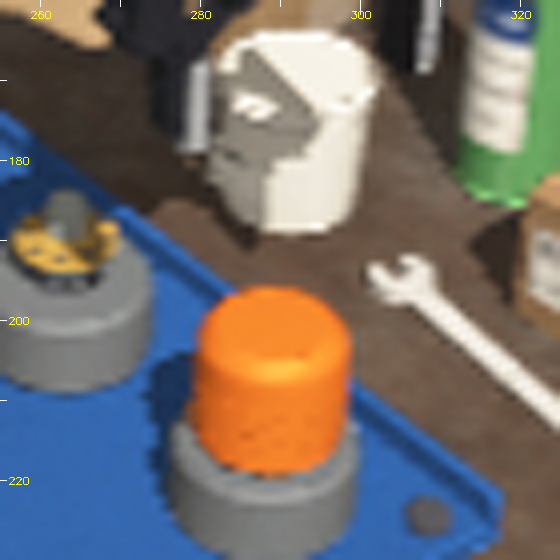

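The cap sits upright on the right roller, matching a height of about 76–77. I'll press its top with shut fingers to be sure.

```bash
python3 -m jog '[[0.008,-0.012,0,0,0,0],[0.008,-0.012,0,0,0,0],[0.008,-0.012,0.08,0,0,0],[0.008,-0.012,0.16,0,0,0],[0.008,-0.012,0.24,0,0,0],[0.008,-0.012,0.28,0,0,0],[0.008,-0.012,0.28,0,0,0],[0.008,-0.012,0.28,0,0,0]]' 0 60;python3 go.py 626.5 -110.5 97 90
```

```text
time: 33.85
tool_pos: [623.7, -110.0, 108.9]
tcp_rot: [-180.0, -0.0, 90.0]
ft_force: [0.6, -0.3, 0.7]
finger_gap: 0.3
shift [-0.0022  0.0114  0.0475] rot [-0.0001 -0.     -0.    ] dist 12.0 deg 0.0
t 33.85 pos [ 623.7 -110.   108.9] rot [-179.98   -0.     89.99] F [ 0.6 -0.3  0.7] gap 0.3
```

```bash
python3 -m jog '[[0,0.01,0.01,0,0,0],[0,0.01,0.02,0,0,0],[0,0.01,0.03,0,0,0],[0,0.01,0.04,0,0,0],[0,0.01,0.045,0,0,0],[0,0.01,0.045,0,0,0]]';python3 go.py 626.5 -110.5 97 90
```

```text
time: 34.45
tool_pos: [627.5, -110.3, 101.1]
tcp_rot: [179.8, 0.1, 90.0]
ft_force: [-7.4, 1.5, 19.3]
finger_gap: 0.6
shift [-0.0007 -0.0042  0.0164] rot [ 0.0011  0.0003 -0.    ] dist 4.0 deg 0.2
t 34.45 pos [ 627.5 -110.3  101.1] rot [1.7981e+02 5.0000e-02 9.0000e+01] F [-7.4  1.5 19.3] gap 0.6
```

```bash
python3 -m jog '[[0,-0.004,0.01,0,0,0],[0,-0.004,0.016,0,0,0],[0,-0.004,0.016,0,0,0],[0,-0.004,0.016,0,0,0]]';python3 -m jog '[[0,0,-0.03,0,0,0],[0,0,-0.1,0,0,0],[0,0,-0.2,0,0,0],[0,0,-0.33,0,0,0],[0,0,-0.33,0,0,0]]'; python3 go.py 626.5 -350 180 90; python3 loc.py | head -4
```

```text
time: 34.85
tool_pos: [628.2, -110.5, 101.0]
tcp_rot: [179.6, 0.1, 90.0]
ft_force: [-13.4, 3.5, 37.2]
finger_gap: 0.0
time: 35.35
tool_pos: [628.1, -110.7, 182.2]
tcp_rot: [179.5, 0.1, 90.0]
ft_force: [-0.2, -0.1, 1.5]
finger_gap: 0.4
shift [-0.957  -0.0066  0.011 ] rot [ 0.0028  0.0007 -0.    ] dist 239.0 deg 0.5
t 35.35 pos [ 628.1 -110.7  182.2] rot [1.795e+02 1.300e-01 9.000e+01] F [-0.2 -0.1  1.5] gap 0.4
cap 1 [nan nan] [nan nan] area 0 0 model 191 643fit.py:21: RuntimeWarning: invalid value encountered in divide
  mm=cv2.moments(m,True); return np.array([mm['m10'],mm['m01']])/mm['m00'],mm['m00']
Traceback (most recent call last):
  File "loc.py", line 9, in <module>
    print("  top",locate([(t,ot)],M,z,g)[0],"side",locate([(s,os)],M,z,g)[0],"both",*locate([(t,ot),(s,os)],M,z,g))
                  ~~~~~~^^^^^^^^^^^^^^^^
  File "fit.py", line 25, in locate
    s=least_squares(f,g,diff_step=1e-3); return s.x.round(1),f(s.x).round(2)
ValueError: Residuals are not finite in the initial point.
```

The top stopped hard at z=101.0 (19 to 37 N with no movement), which is exactly the home height. Now cap 2.

```bash
python3 -m jog '[[-0.12,-0.06,0,0,0,0],[-0.28,-0.14,0,0,0,0],[-0.45,-0.22,0,0,0,0],[-0.62,-0.3,0,0,0,0],[-0.78,-0.4,0,0,0,0],[-0.92,-0.5,0,0,0,0],[-1,-0.55,0,0,0,0],[-1,-0.55,0,0,0,0]]' 1; python3 go.py 433.5 -423 120 90
python3 - <<'E'
from fit import *
t=r.snapshot("top"); s=snap("side",(250,240,390,380),"s16.png",4)
o,a_=obs(s,"cap",(265,300,345,370),False); ot,at=obs(t,"cap",(330,215,390,260),False); print(o,a_,ot,at)
print(locate([(s,o)],CAP,25,(433,-423)),locate([(t,ot),(s,o)],CAP,25,(433,-423)))
E
```

```text
time: 36.25
tool_pos: [484.8, -362.3, 174.2]
tcp_rot: [-179.9, -0.1, 89.8]
ft_force: [0.6, 0.4, 0.8]
finger_gap: 85.8
shift [-0.2438 -0.2037  0.2171] rot [-0.0008 -0.0003 -0.0014] dist 96.0 deg 0.3
t 36.25 pos [ 484.8 -362.3  174.2] rot [-1.7985e+02 -5.0000e-02  8.9760e+01] F [0.6 0.4 0.8] gap 85.8
[294.70530726 329.52094972] 716.0 [365.5        238.33333333] 12.0
(array([ 433.6, -422.3]), array([0., 0.])) (array([ 429.8, -428.9]), array([-4.63, -2.03,  0.3 ,  3.14]))
```

View pics/s16.png

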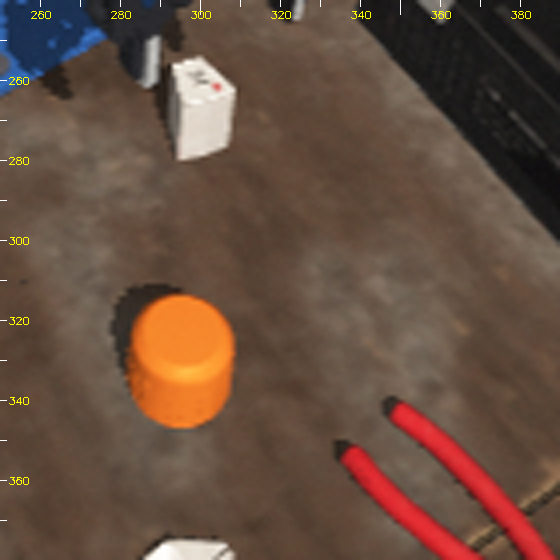

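Cap 2 is unmoved at side pixel (294.7,329.5), which gives (433.6,-422.3). The die is still in place.

```bash
python3 -m jog '[[-0.1,-0.08,0,0,0,0],[-0.2,-0.16,0.04,0,0,0],[-0.243,-0.2,0.1,0,0,0],[-0.243,-0.204,0.18,0,0,0],[-0.243,-0.204,0.23,0,0,0],[-0.243,-0.204,0.23,0,0,0],[-0.243,-0.204,0.23,0,0,0]]'; python3 go.py 433.5 -421.5 7 90
```

```text
time: 37.05
tool_pos: [437.2, -419.7, 118.2]
tcp_rot: [-180.0, -0.1, 90.1]
ft_force: [-0.1, -0.3, 0.4]
finger_gap: 85.3
shift [-0.0075 -0.0144  0.4449] rot [-0.0002 -0.0003  0.0004] dist 111.0 deg 0.1
t 37.05 pos [ 437.2 -419.7  118.2] rot [-1.7997e+02 -5.0000e-02  9.0060e+01] F [-0.1 -0.3  0.4] gap 85.3
```

```bash
python3 -m jog '[[-0.004,-0.012,0.1,0,0,0],[-0.004,-0.012,0.2,0,0,0],[-0.004,-0.012,0.3,0,0,0],[-0.004,-0.012,0.39,0,0,0],[-0.004,-0.012,0.43,0,0,0],[-0.004,-0.012,0.44,0,0,0],[-0.004,-0.012,0.44,0,0,0]]'; python3 -m jog '[[0,0,0,0,0,0],[0,0,0,0,0,0],[0,0,0,0,0,0],[0,0,0,0,0,0],[0,0,0,0,0,0],[0,0,0,0,0,0],[0,0,0,0,0,0]]' 0 80; python3 -m jog '[[0,0,-0.06,0,0,0],[0,0,-0.15,0,0,0],[0,0,-0.3,0,0,0],[0,0,-0.45,0,0,0],[0,0,-0.6,0,0,0],[0,0,-0.74,0,0,0],[0,0,-0.74,0,0,0]]'; python3 go.py 613 -150 180 90
```

```text
time: 37.75
tool_pos: [434.3, -422.1, 9.5]
tcp_rot: [180.0, 0.1, 90.0]
ft_force: [0.3, 0.1, 1.1]
finger_gap: 85.4
time: 38.45
tool_pos: [434.7, -423.0, 10.6]
tcp_rot: [179.9, 0.1, 90.0]
ft_force: [0.6, 0.6, 6.8]
finger_gap: 53.8
time: 39.15
tool_pos: [435.9, -424.3, 201.9]
tcp_rot: [179.6, 0.5, 90.0]
ft_force: [0.5, -0.8, 0.7]
finger_gap: 53.5
shift [1.0981 0.7076 0.0836] rot [ 0.0024  0.0028 -0.0001] dist 327.0 deg 0.7
t 39.15 pos [ 435.9 -424.3  201.9] rot [179.57   0.5   89.99] F [ 0.5 -0.8  0.7] gap 53.5
```

```bash
python3 -m jog '[[0.11,0.07,0,0,0,0],[0.26,0.16,0,0,0,0],[0.42,0.26,0,0,0,0],[0.58,0.36,0,0,0,0],[0.75,0.46,0,0,0,0],[0.9,0.56,0,0,0,0],[1,0.63,0,0,0,0],[1,0.66,0,0,0,0]]';  python3 go.py 613 11 180 90
```

```text
time: 39.95
tool_pos: [599.7, -167.7, 193.4]
tcp_rot: [-180.0, -0.1, 90.2]
ft_force: [-0.0, -0.3, -0.1]
finger_gap: 53.5
shift [0.7145 0.0561 0.0548] rot [-0.0001 -0.0005  0.0013] dist 180.0 deg 0.2
t 39.95 pos [ 599.7 -167.7  193.4] rot [-1.7998e+02 -8.0000e-02  9.0230e+01] F [-0.  -0.3 -0.1] gap 53.5
```

```bash
python3 -m jog '[[0.12,0.01,0,0,0,0],[0.28,0.02,0,0,0,0],[0.45,0.03,0,0,0,0],[0.6,0.045,0,0,0,0],[0.7,0.055,0.02,0,0,0],[0.714,0.056,0.1,0,0,0],[0.714,0.056,0.2,0,0,0],[0.714,0.056,0.27,0,0,0],[0.714,0.056,0.27,0,0,0],[0.714,0.056,0.27,0,0,0]]';  python3 go.py 613 11 120 90
python3 - <<'E'
from h import *
snap("side",(225,130,325,230),"s17.png",6)
E
```

```text
time: 40.95
tool_pos: [612.3, 6.1, 126.1]
tcp_rot: [-179.9, 0.0, 90.0]
ft_force: [1.3, -0.7, -0.2]
finger_gap: 53.6
shift [0.0194 0.0026 0.0245] rot [-0.0003  0.     -0.0002] dist 8.0 deg 0.1
t 40.95 pos [612.3   6.1 126.1] rot [-1.7994e+02  1.0000e-02  8.9960e+01] F [ 1.3 -0.7 -0.2] gap 53.6
```

View pics/s17.png

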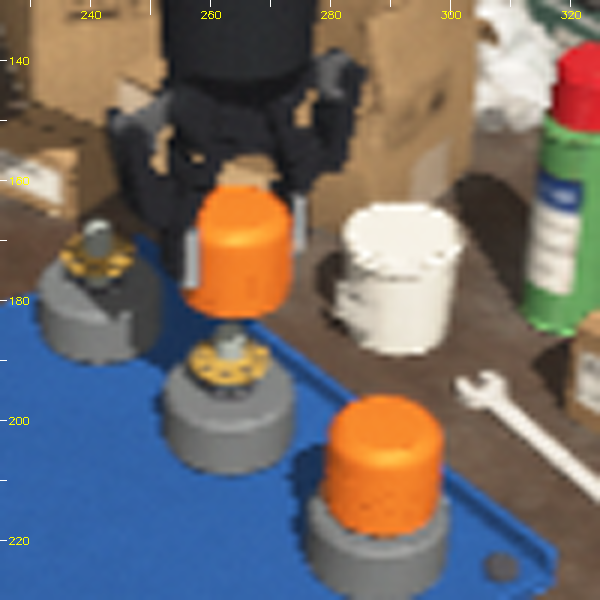

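The cap is held just above the middle shaft: its right edge is at 273.6, the lowest rim point is at row 183, and the shaft tip is at (263.5,187). Cap 1 sits upright on the right roller.

Run:
```python
from fit import *
s=r.snapshot("side")
print(r.sense()["tool_pos"])
m=mask(s,"cap",(250,150,285,190)); ys,xs=np.nonzero(m); print(xs.min(),xs.max(),ys.min(),ys.max())
for dy in(-2,0,2,4):
  for zr in(112,116,120):
    q=proj(s,CAP+[612.3,6.1+dy,zr+25]); print(dy,zr,"right",q[:,0].max().round(1),"left",q[:,0].min().round(1),"bot",q[:,1].max().round(1), "top",q[:,1].min().round(1))
```

```text
[613.58806773   6.21309525 127.72934636]
256 273 161 182
-2 112 right 273.4 left 254.9 bot 184.2 top 161.5
-2 116 right 273.4 left 254.9 bot 183.1 top 160.3
-2 120 right 273.5 left 254.9 bot 182.0 top 159.2
0 112 right 273.1 left 254.6 bot 183.9 top 161.2
0 116 right 273.1 left 254.6 bot 182.8 top 160.1
0 120 right 273.1 left 254.6 bot 181.7 top 158.9
2 112 right 272.7 left 254.3 bot 183.5 top 160.9
2 116 right 272.7 left 254.3 bot 182.5 top 159.8
2 120 right 272.8 left 254.3 bot 181.4 top 158.6
4 112 right 272.3 left 254.0 bot 183.2 top 160.6
4 116 right 272.4 left 253.9 bot 182.1 top 159.5
4 120 right 272.4 left 253.9 bot 181.1 top 158.3
```

```bash
python3 go.py 613.5 12 106 90; python3 -m jog '[[0.023,0,0.02,0,0,0],[0.023,0,0.05,0,0,0],[0.023,0,0.08,0,0,0],[0.023,0,0.085,0,0,0],[0.023,0,0.085,0,0,0],[0.023,0,0.085,0,0,0]]';  python3 go.py 613.5 12 92 90
python3 - <<'E'
from h import *
snap("side",(230,140,300,210),"s18.png",8)
E
```

```text
shift [ 0.0232 -0.0006  0.0869] rot [ 0.0007  0.0001 -0.0002] dist 22.0 deg 0.1
t 41.05 pos [613.6   6.2 127.7] rot [1.7988e+02 2.0000e-02 8.9960e+01] F [-0.9 -0.1 -1.1] gap 53.6
time: 41.65
tool_pos: [612.7, 12.5, 104.8]
tcp_rot: [-180.0, 0.0, 90.0]
ft_force: [0.3, 0.8, -0.3]
finger_gap: 53.4
shift [-0.0018  0.0032  0.0512] rot [-0.      0.     -0.0001] dist 13.0 deg 0.0
t 41.65 pos [612.7  12.5 104.8] rot [-179.99    0.     89.99] F [ 0.3  0.8 -0.3] gap 53.4
```

View pics/s18.png

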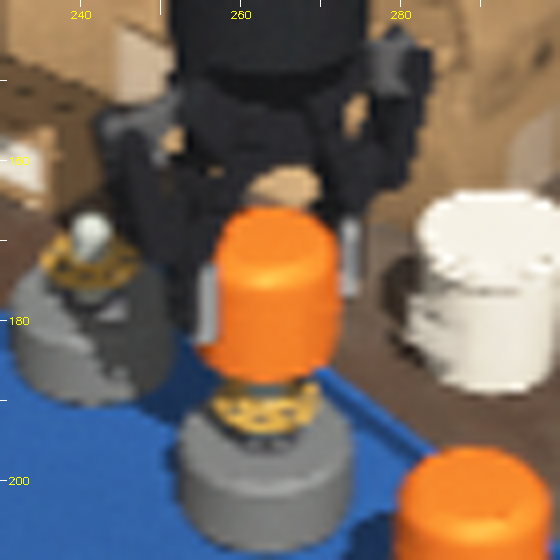

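The cap is centred over the middle shaft's nut at column 263. I'll lower it in small steps.

```bash
python3 -m jog '[[0,0.002,0.01,0,0,0],[0,0.002,0.02,0,0,0],[0,0.002,0.03,0,0,0],[0,0.002,0.04,0,0,0],[0,0.002,0.05,0,0,0],[0,0.002,0.05,0,0,0]]';  python3 go.py 613.5 12 81 90; python3 -m jog '[[0,0,0.01,0,0,0],[0,0,0.02,0,0,0],[0,0,0.03,0,0,0],[0,0,0.03,0,0,0]]';  python3 go.py 613.5 12 81 90
python3 - <<'E'
from h import *
snap("side",(230,140,300,210),"s19.png",8)
E
```

```text
time: 42.3
tool_pos: [612.8, 12.5, 91.6]
tcp_rot: [-179.9, -0.0, 90.0]
ft_force: [-0.0, -0.5, -1.0]
finger_gap: 53.7
shift [-0.0021  0.0029  0.0426] rot [-0.0003 -0.     -0.0001] dist 11.0 deg 0.1
t 42.3 pos [612.8  12.5  91.6] rot [-1.7994e+02 -1.0000e-02  8.9990e+01] F [-0.  -0.5 -1. ] gap 53.7
time: 42.7
tool_pos: [613.8, 13.2, 84.7]
tcp_rot: [179.9, -0.1, 90.0]
ft_force: [4.7, 4.5, -3.0]
finger_gap: 53.8
shift [-0.0048 -0.0011  0.0147] rot [ 0.0004 -0.0003  0.    ] dist 4.0 deg 0.1
t 42.7 pos [613.8  13.2  84.7] rot [ 1.7992e+02 -6.0000e-02  9.0000e+01] F [ 4.7  4.5 -3. ] gap 53.8
```

View pics/s19.png

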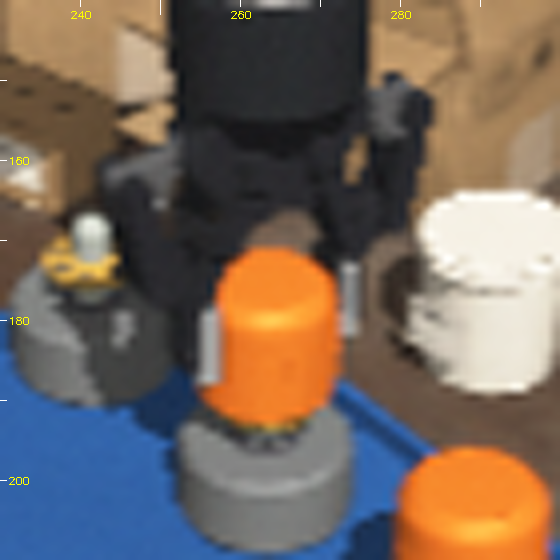

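The cap is engaged, with the rim just above the nut and side forces pointing to +x and +y. I'll shift 1 mm that way and press.

```bash
python3 -m jog '[[0.005,0.004,0.015,0,0,0],[0.005,0.004,0.03,0,0,0],[0.005,0.004,0.045,0,0,0],[0.005,0.004,0.06,0,0,0],[0.005,0.004,0.075,0,0,0],[0.005,0.004,0.09,0,0,0],[0.005,0.004,0.09,0,0,0],[0.005,0.004,0.09,0,0,0]]' 0 100;  python3 go.py 613.5 12 61 90
```

```text
time: 43.55
tool_pos: [614.1, 13.6, 62.7]
tcp_rot: [-180.0, 0.0, 90.0]
ft_force: [-2.0, 0.8, 5.3]
finger_gap: 53.0
shift [-0.0066 -0.0023  0.0067] rot [-0.0001  0.0001 -0.0001] dist 2.0 deg 0.0
t 43.55 pos [614.1  13.6  62.7] rot [-1.7998e+02  1.0000e-02  8.9990e+01] F [-2.   0.8  5.3] gap 53.0
```

```bash
python3 -m jog '[[0,0,0,0,0,0],[0,0,0,0,0,0],[0,0,0,0,0,0],[0,0,-0.1,0,0,0],[0,0,-0.2,0,0,0],[0,0,-0.3,0,0,0],[0,0,-0.4,0,0,0],[0,0,-0.47,0,0,0],[0,0,-0.47,0,0,0]]' 1; python3 -m jog '[[0,0,0,0,0,0],[0,0,0,0,0,0],[0,0,0,0,0,0],[0,0,0.08,0,0,0],[0,0,0.16,0,0,0],[0,0,0.22,0,0,0],[0,0,0.25,0,0,0],[0,0,0.25,0,0,0],[0,0,0.25,0,0,0]]' 0 60; python3 go.py 614 13 97 90;  python3 - <<'E'
from fit import *
s=snap("side",(230,140,300,210),"s20.png",8)
o,a_=obs(s,"cap",(250,165,279,200),False); print(o,a_)
for z in(76,78,80): print(z,*locate([(s,o)],CAP,z,(613,13)))
E
```

```text
time: 44.45
tool_pos: [616.1, 13.6, 183.2]
tcp_rot: [179.7, 0.0, 90.0]
ft_force: [1.3, -0.1, 0.8]
finger_gap: 85.4
time: 45.35
tool_pos: [614.5, 13.7, 117.8]
tcp_rot: [180.0, 0.0, 90.0]
ft_force: [1.0, -0.2, 0.8]
finger_gap: -0.1
shift [-0.003 -0.002  0.083] rot [ 0.0001  0.     -0.0001] dist 21.0 deg 0.0
t 45.35 pos [614.5  13.7 117.8] rot [179.97   0.    89.99] F [ 1.  -0.2  0.8] gap -0.1
[262.8        187.27540984] 305.0
76 [614.5  14.4] [ 0. -0.]
78 [613.  12.] [-0.  0.]
80 [611.5   9.2] [0.05 0.07]
```

View pics/s20.png

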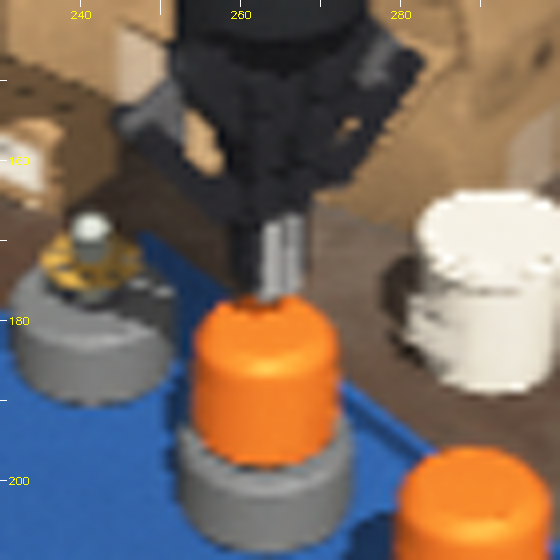

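The cap is on the middle shaft and down near the roller, with the shut fingers above its top. I'll press the top.

```bash
python3 -m jog '[[0,-0.002,0.02,0,0,0],[0,-0.002,0.04,0,0,0],[0,-0.002,0.055,0,0,0],[0,-0.002,0.065,0,0,0],[0,-0.002,0.075,0,0,0],[0,-0.002,0.08,0,0,0],[0,-0.002,0.08,0,0,0]]'; python3 go.py 614 13 97 90
```

```text
time: 46.1
tool_pos: [615.1, 13.7, 101.3]
tcp_rot: [179.8, 0.0, 90.0]
ft_force: [-9.8, 0.5, 23.4]
finger_gap: -0.1
shift [-0.0028 -0.0045  0.0171] rot [0.0011 0.0001 0.    ] dist 4.0 deg 0.2
t 46.1 pos [615.1  13.7 101.3] rot [1.798e+02 2.000e-02 9.000e+01] F [-9.8  0.5 23.4] gap -0.1
```

```bash
python3 -m jog '[[0,-0.004,0.01,0,0,0],[0,-0.004,0.014,0,0,0],[0,-0.004,0.014,0,0,0],[0,-0.004,0.014,0,0,0]]'; python3 -m jog '[[0,0,-0.03,0,0,0],[0,0,-0.1,0,0,0],[0,0,-0.25,0,0,0],[0,0,-0.4,0,0,0],[0,-0.1,-0.5,0,0,0],[0,-0.3,-0.55,0,0,0],[0,-0.5,-0.55,0,0,0],[0,-0.65,-0.55,0,0,0],[0,-0.65,-0.55,0,0,0]]'
python3 - <<'E'
from fit import *
s=snap("side",(110,100,310,250),"s21.png",4); t=snap("top",(90,160,290,280),"t21.png",4)
r.sense()
for n,bt,bs,g in((2,(270,170,292,200),(275,185,305,225),(626,-110)),(1,(238,170,262,200),(250,165,279,205),(613,13))):
    o,a_=obs(s,"cap",bs,False); ot,at=obs(t,"cap",bt,False)
    print(n,o,a_,ot,at,locate([(s,o)],CAP,76,g),locate([(t,ot)],CAP,76,g))
m=mask(t,"cap",(0,0,512,384)); n,_,st,_=cv2.connectedComponentsWithStats(m); print(st[1:][st[1:,4]>20])
E
```

```text
time: 46.5
tool_pos: [615.6, 13.7, 101.1]
tcp_rot: [179.6, 0.0, 90.0]
ft_force: [-15.1, 0.1, 41.2]
finger_gap: 0.1
time: 47.4
tool_pos: [446.1, 14.1, 230.4]
tcp_rot: [-179.9, -0.0, 90.0]
ft_force: [0.9, 0.0, 0.7]
finger_gap: -0.2
2 [288.36914601 207.20385675] 363.0 [280.91447368 186.07894737] 152.0 (array([ 627.4, -110.5]), array([0.01, 0.  ])) (array([ 626.7, -111.5]), array([0., 0.]))
1 [262.8381877  187.37864078] 309.0 [248.69281046 189.64052288] 153.0 (array([614.3,  13.8]), array([ 0., -0.])) (array([613.6,  13. ]), array([-0., -0.]))
[[274 180  15  14 152]
 [242 183  14  14 153]]
```

View pics/s21.png

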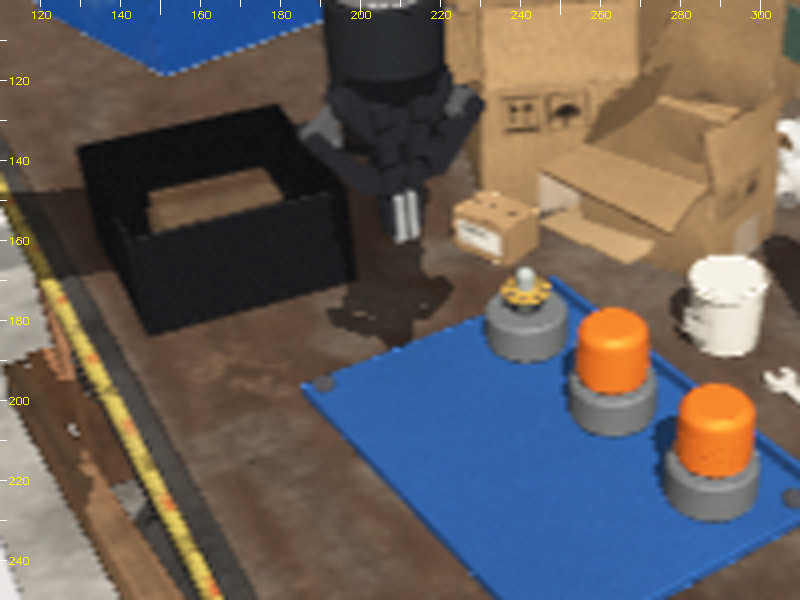

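View pics/t21.png

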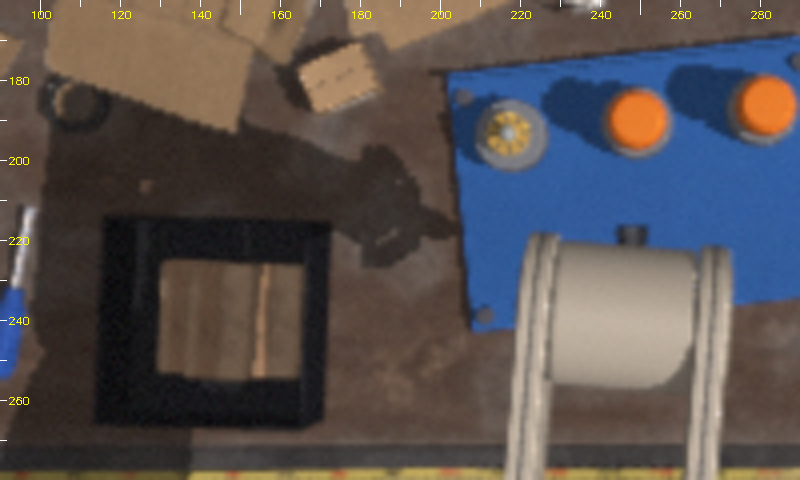

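Both caps measure home in both cameras: at height 76 the views agree within about 1 mm. The left shaft is left as it was, since the orange search of the whole image found only two caps. The offcuts are in the bin, and the arm touches nothing.

Run:
```python
from bench import r
print(r.sense()["time"], r.hand_in())
```

```text
the job is handed in; nothing more can be done
47.5 None
```

I put all three offcuts in the scrap bin, then fitted and pressed home both orange caps that were there. I handed the job in at 47.5 s; no verdict came back. One cap is on the right shaft and one on the middle shaft. There were only two caps, so the left shaft and its nut are untouched.

**Caps:** each cap's top stopped hard at z ≈ 101 mm under 37–41 N, which is the fully-home height. The two cameras agree on each cap's position to about 1 mm, and both caps stand upright. I could not read the nut travel directly, so "fully home" rests on that height and the hard stop.

**Offcuts:** the last pictures show them inside the bin, two flat on the floor. I placed the third across them, and it was clear to see there in an earlier picture.

**Rest of the scene:** the pot stood in place in the last side view. I last saw the die unmoved just before gripping the second cap. At the end the arm was clear of everything, with a free wrist-force reading.

**What went wrong:** while lowering the second offcut into the bin, it (or a finger) pressed at about 58 N, probably on the first offcut. I backed off and dropped it from slightly higher. If the judge counts that as the gripper's body pressing, it is over the 40 N limit. The final 41 N press was with the shut finger tips on the cap top, which the task allows.

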